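Snap the clean filter cover onto the coolant filter housing

ROBOT

A 7-joint arm with a two-finger parallel gripper is mounted at the origin on the work surface. World frame = base frame: x ahead of the robot, y to its left, z up, the work surface at z = 0. Lengths are in m, angles in rad, forces in N, time in s.
With the tool pointing down it reaches from about 0.4 to 0.85 m from the base axis. Payload 10.4 kg.
Tool frame: the origin (TCP) lies at the very end of the fingers, on their centre line; the grasp point (between the pads) lies 19 mm behind it (manip.grip_depth is the distance from the TCP to the grasp point, in m); z points along the fingers, y is the direction in which the jaws open and shut (so a half turn about z gives the same grasp; the last joint's range is limited). The gripper opens to 85 mm and grips with 20 to 120 N. Pads are 22 mm wide; open, the fingers measure 114 mm over their backs; the gripper's body (76 mm by 85 mm) begins 54 mm behind the grasp point. The pads swing forward as they close: fully open they stand 13 mm farther back than shut.
Start: joints at [-1.289, 0.332, -0.065, 1.46, 0.022, 1.35, -0.088], TCP at [0.188, 0.596, 0.192] pointing down, gripper open.
Joint ranges: [-2.6, 2.6], [-0.5, 2.12], [-1.47, 1.34], [0.16, 2.42], [-1.27, 4.41], [0.06, 2.06], [-2.6, 2.6]. Speed limits (rad/s): [2.22, 2.22, 2.79, 2.79, 3.14, 3.14, 3.14].

INTERFACE

Orientations are given as a unit quaternion [x, y, z, w].
In Python, from workcell import manip gives the robot as it stands.
- The arm moves only by the tool step_arm, never from a script. Its argument "motion" is a list of rows, each a list of 6 numbers: the shift along the tool's x, y, z in mm, then the turn, a rotation vector about the tool's x, y, z in degrees. A call has 1 to 20 rows; each row shifts and turns the pose as measured when the row begins, along the tool's axes as they then stand; what a row does not reach is not made up. A row lasts 1/8 s, in which the tool goes at most 62.5 mm and 10.7 degrees, less where a joint would pass 70% of its speed; a pose out of reach is approached as far as the arm can. A call with a gripper value outside its range is refused whole. "jaw" is the finger opening in mm, from 0 to 85.4, set as the call begins (left out, the last holds). The fingers move at their own pace and stop on an object; "force" is the grip in N (left out, the last holds). Time passes only in rows, so rows that do not move let the fingers close. It gives the time, the measured TCP pose, the force and the opening at its end, in the units of the state.
- manip.get_obs(): the state, without advancing time (a new reading comes with each control period).
- manip.camera(name): name is "scene" or "top" or "wrist"; returns the picture (420x560x3 uint8, blue, green, red); there is no depth.
- manip.camera_info(name): a dict with "camera_matrix" (3x3 intrinsics, pixels), "R" (3x3) and "t" (3): a world point X has camera coordinates R X + t. Camera axes: x right, y down, z forward; pixel columns grow to the right and rows downward; lengths in m; the calibration is good to about 2 mm. The wrist camera is an equidistant fisheye: a pixel r from the principal point sees the ray r / f radians off the axis. A picture is of the moment at which its call begins: read the wrist's pose just before it. camera_info takes no time and is no camera call; for the wrist camera it gives the pose at the moment of the call.
- manip.hand_in(): hands the job in, once; it reports no verdict.
The state is a dict: "clock": time; "joint_pos": joint angles; "joint_velocities": joint speeds; "tau": joint torques, N m; "position": TCP position; "ee_rot": TCP orientation; "ft_force": force on the tool from outside, world axes, zero at the start; "torque": the same for the moment, N m; "grip_width": opening from 0.0 (shut) to 1.0 (fully open).
Only numpy, scipy, OpenCV 4.12 (cv2) and the standard library are available. Lean on these libraries where they do the work, as an engineer would, in place of code of your own. Each camera call takes 0.05 s, during which the arm holds its last target.

TASK

Pick up the blue filter cover by its rib, set it level over the grey filter housing so that the two white snap hooks stand in its notches, and press it straight down until both hooks have clicked over its ends, then let go. The hooks are delicate and the head is soft-mounted, so feel for the clicks and never press the cover on the housing with more than about 20 N. Leave the used grey cover and the other things on the counter where they are.

Things in the scene. Friction and masses are not known exactly. Their poses are not given: they have to be found in the camera images.
- cover: Clean filter cover, blue plastic, about 120 g, flat on the counter at the start. Plate 70 (x) by 96 (y) by 8 mm; the middle of each y end has a notch 22 mm wide (along x) and 8 mm deep, so the notch floors are 80 mm apart. A grip rib stands on top. Origin: centre of the underside; z up, x across the rib, y along the rib and toward the notches. Fits either way round.
- cover_rib (a point): Middle of the cover's grip rib, 30 mm above the cover's underside. The rib is a straight upright bar, 12 mm thick (x), 50 mm long (y), rising from 8 to 38 mm above the underside. Axes as the cover.
- housing: Coolant filter housing, fixed, place and yaw vary: grey box 150 (x) by 170 (y) by 45 mm high (two white pipe stubs reach 30 mm farther at +x). On it a dark-grey head floats on a black rubber mount, carrying a flat seat (68 x 76 mm) and two white upright snap hooks at its +y and -y sides. Origin: centre of the underside; z up, y from hook to hook.
- dock (a point): Nominal centre of the seat, 86 mm above the housing's underside, axes as the housing. The true seat and hooks stand up to 7 mm above or below it; this differs from start to start, does NOT show in any pose and must be felt. The clicks need up to about 16 N together; then the cover meets the seat and the force climbs steadily.
- hook_a (a joint): Bend of the snap hook at the housing's +y side, rad: 0 upright, positive spread outward, about 0.1 as the cover's end passes its barb, near 0 again after the click (and before any touch). Hook 15 mm wide (x); inner faces of the two hooks 82 mm apart, barb tips 73 mm.
- hook_b (a joint): The same for the hook at the -y side. Both hooks: barb underside 9.5 mm above the seat, above the barb (from 11.5 mm) a lead-in slope opening upward and outward to 85 mm between the hooks at their tops, 23.5 mm above the seat. A cover not yet pressed rests on the slopes with its underside about 18 mm above the seat.
- head (a joint): How far the head, with seat and hooks, is pushed down on its rubber mount, m: 0 with nothing on it (whatever its unknown height), negative when pressed, a linear spring of 12 N per mm (so 21 N is -0.00175).
- used_cover: Used cover, the same shape in grey plastic, lying on the counter; leave it alone. Origin and axes as the blue cover.
- soap: Clear soap jar with a white cap, 56 mm across, 75 mm tall; bystander. Origin: centre of its underside.
- beaker: Glass beaker, 68 mm across, 85 mm tall; bystander. Origin: centre of its underside.
- spatula: Spatula lying on the counter, 180 mm long; bystander.
- brush: Brush lying on the counter, 170 mm long; bystander.
- bowl: Green mixing bowl, 110 mm across, 50 mm tall; bystander. Origin: centre of its underside.
- stone_model: Terracotta-coloured model base, 70 x 75 x 18 mm, with an arch of teeth; bystander. Origin: centre of its underside.
There are look-alikes about, which are no part of the job. There is more than one size of the cover; the one meant has the size given above.

How it is judged:
By the outcome, as a careful person would: the job done as asked, in the order asked, and still so for the second after the job is handed in, with the robot touching nothing.
It also fails if it takes over 42 s, if anything falls off the work surface, if the arm or the gripper's body presses on something with over 40 N, if the wrist force passes 120 N, or if a joint passes its speed limit or range.

## Working session

There is one attempt and no reset: what is moved stays moved. The work goes in short steps, Python scripts to look and compute and a tool call to move; the robot and the scene stay as the last step left them, time stands still between calls to the robot, and variables do not carry over. Pictures are saved under pics/ and viewed, and the job is handed in when it is done.

Besides the shell and the picture viewer there is one more tool, called after "Call:" in YAML: its name, and indented under it one key for each argument. step_arm: Moves the arm, as the interface text tells. Its arguments: {"type":"object","properties":{"motion":{"type":"array"},"jaw":{"type":"number"},"force":{"type":"number"}},"required":["motion"]}

```bash
mkdir -p pics; ls
python3 - <<'E'
from workcell import manip
import cv2
o=manip.get_obs(); print(o)
for n in("scene","top","wrist"):
    i=manip.camera_info(n); print(n,i)
    cv2.imwrite(f"pics/{n}0.png",manip.camera(n))
print(manip.grip_depth)
E
```

```text
pics
{'clock': 0.0, 'joint_pos': array([-1.2886115 ,  0.33292297, -0.06471765,  1.46093875,  0.02161961,
        1.34986485, -0.08849589]), 'joint_velocities': array([ 0.00293257,  0.00073293, -0.00020186, -0.00152141,  0.00278158,
        0.00120599, -0.00046089]), 'tau': array([ 5.48429780e-04, -6.25458527e+01,  4.91993478e-02, -3.91593289e+01,
        1.60228007e-02,  1.00269145e-02, -2.17967460e-05]), 'position': array([0.18743196, 0.59579236, 0.19098532]), 'ee_rot': array([ 1.51780456e-01,  9.88413970e-01, -7.15278461e-04, -7.06879849e-05]), 'ft_force': array([-1.25601269,  0.13732323, -0.71891628]), 'torque': array([-0.00976496, -0.0022512 ,  0.02493159]), 'grip_width': 0.9943248658374548}
scene {'camera_matrix': array([[471.41363786,   0.        , 274.54143618],
       [  0.        , 471.41363786, 207.16711971],
       [  0.        ,   0.        ,   1.        ]]), 'R': array([[ 0.34525658,  0.93846643, -0.0088691 ],
       [ 0.72277486, -0.27190925, -0.6353439 ],
       [-0.59866051,  0.2129463 , -0.77217839]]), 't': array([-0.18319409, -0.35075929,  1.64791979])}
top {'camera_matrix': array([[398.08135285,   0.        , 275.15918941],
       [  0.        , 398.08135285, 211.67294261],
       [  0.        ,   0.        ,   1.        ]]), 'R': array([[-0.02949794, -0.99937405, -0.01952875],
       [-0.99396824,  0.03139174, -0.10507949],
       [ 0.10562676,  0.01631133, -0.99427206]]), 't': array([8.84627485e-04, 5.85584639e-01, 9.52615846e-01])}
wrist {'camera_matrix': array([[325.1922621 ,   0.        , 283.63492676],
       [  0.        , 325.1922621 , 211.02062289],
       [  0.        ,   0.        ,   1.        ]]), 'R': array([[ 0.30027654,  0.95385129, -0.0013109 ],
       [ 0.91060138, -0.28625159,  0.29810259],
       [ 0.28397029, -0.09070692, -0.95453294]]), 't': array([-0.62313968, -0.04018152,  0.37918331])}
0.0187
```

View pics/scene0.png

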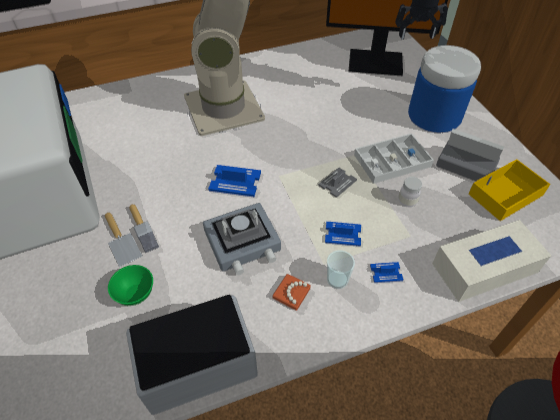

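View pics/top0.png

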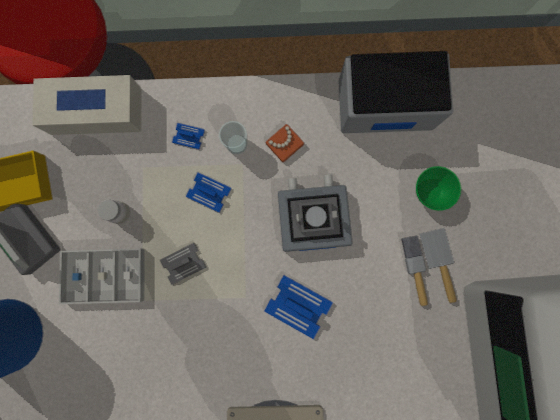

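View pics/wrist0.png

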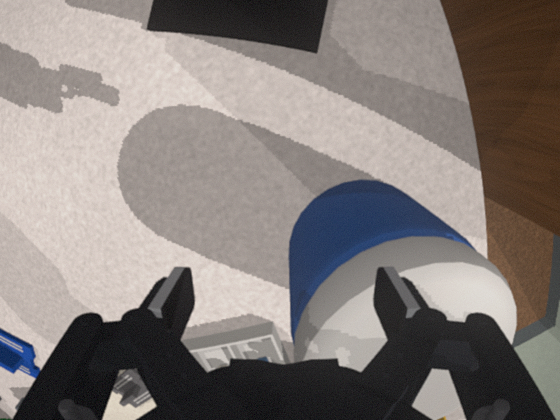

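The pictures show three blue covers, in the top view at (209,192), (189,136) and (299,306). The used grey cover is at (184,263) and the housing at (315,217). Next I'll measure their sizes.

```bash
cat > h.py <<'E'
import numpy as np, cv2
from workcell import manip
def ray(n,px,info=None):
    i=info or manip.camera_info(n); K=i["camera_matrix"];R=i["R"];t=i["t"]
    c=-R.T@t
    px=np.atleast_2d(np.asarray(px,float))
    x=(px[:,0]-K[0,2])/K[0,0]; y=(px[:,1]-K[1,2])/K[1,1]
    if n=="wrist":
        th=np.hypot(x,y); s=np.where(th>1e-9,np.sin(th)/np.maximum(th,1e-9),1); d=np.c_[x*s,y*s,np.cos(th)]
    else: d=np.c_[x,y,np.ones_like(x)]
    d=d@R
    return c,d/np.linalg.norm(d,axis=1)[:,None]
def plane(n,px,z,info=None):
    c,d=ray(n,px,info); return c+d*((z-c[2])/d[:,2])[:,None]
def proj(n,X,info=None):
    i=info or manip.camera_info(n); K=i["camera_matrix"]
    p=np.atleast_2d(X)@i["R"].T+i["t"]
    if n=="wrist":
        r=np.hypot(p[:,0],p[:,1]); th=np.arctan2(r,p[:,2]); k=th/np.maximum(r,1e-12)
        q=p[:,:2]*k[:,None]
    else: q=p[:,:2]/p[:,2:]
    return q*K[0,0]+K[:2,2]
E
python3 - <<'E'
from h import *
for n in("top","scene"):
    im=cv2.imread(f"pics/{n}0.png"); hsv=cv2.cvtColor(im,cv2.COLOR_BGR2HSV)
    m=cv2.inRange(hsv,(100,120,40),(130,255,255))
    cs,_=cv2.findContours(m,cv2.RETR_EXTERNAL,cv2.CHAIN_APPROX_NONE)
    for c in cs:
        if cv2.contourArea(c)<150: continue
        p=plane(n,c[:,0,:],0.008)
        r=cv2.minAreaRect((p[:,:2]*1000).astype(np.float32))
        print(n,c[:,0].mean(0).round(),np.round(r[0],1),np.round(r[1],1),round(r[2],1))
im=cv2.imread("pics/top0.png")
cv2.imwrite("pics/topc1.png",cv2.resize(im[100:350,150:370],None,fx=2.6,fy=2.4,interpolation=cv2.INTER_CUBIC)[:600])
im=cv2.imread("pics/scene0.png")
cv2.imwrite("pics/scenec1.png",cv2.resize(im[140:320,190:430],None,fx=3.3,fy=3.3,interpolation=cv2.INTER_CUBIC))
E
```

```text
top [ 16. 336.] [297.3 623.2] [183.5 102.9] 2.5
top [298. 307.] [351.5 -65.8] [137.4 100.2] 59.4
top [208. 192.] [643.9 153. ] [95.  68.8] 62.9
top [188. 136.] [793.2 203.8] [72.9 53.1] 73.8
top [393. 126.] [ 800.9 -326.2] [ 16.8 113.6] 0.0
top [ 81. 100.] [900.1 487.1] [125.   49.9] 89.7
scene [386. 272.] [798.5 206. ] [74.6 55.1] 74.5
scene [495. 250.] [840.5 507.3] [125.7  49.8] 89.6
scene [343. 233.] [648.3 154.8] [94.5 71.5] 62.8
scene [235. 180.] [354.9 -63.1] [140.1 107.1] 59.4
scene [440. 101.] [251.5 720.6] [208.9 334.8] 49.3
```

View pics/topc1.png

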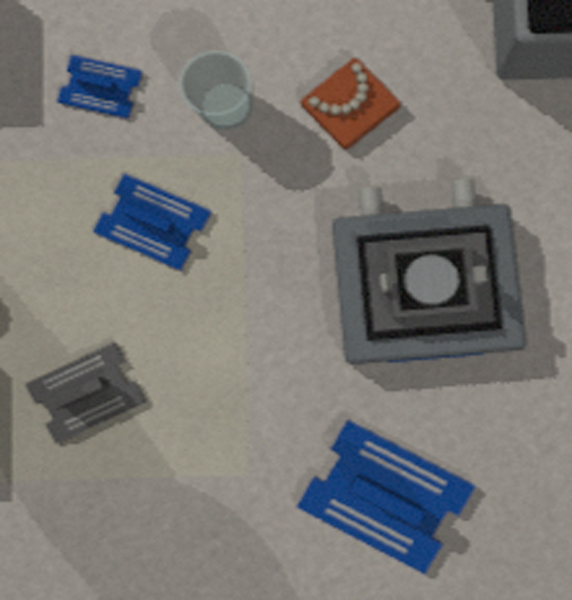

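View pics/scenec1.png

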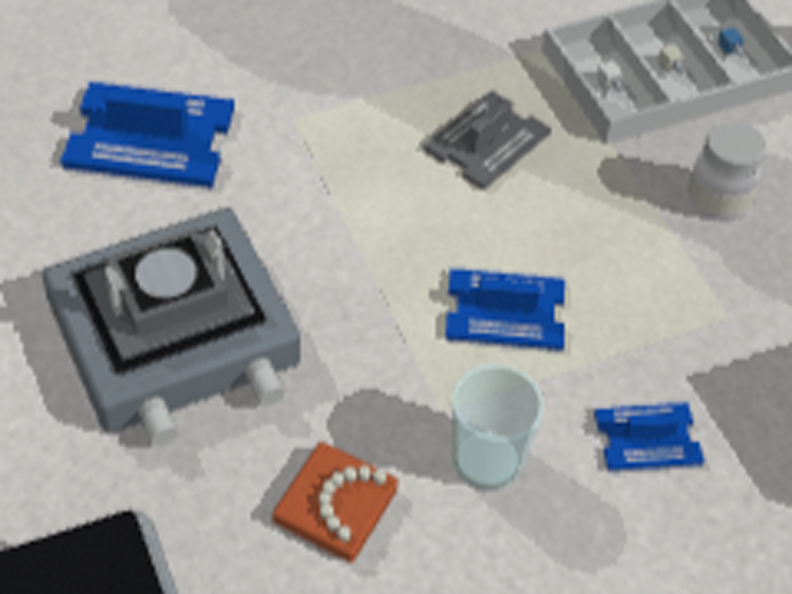

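Run:
```python
from h import *
c=np.array([[333,215],[510,205],[525,345],[348,362.]])/[2.6,2.4]+[150,100]
p=plane("top",c,0.045)*1000; print(p.round(1)); 
r=cv2.minAreaRect(p[:,:2].astype(np.float32)); print(r)
for a,b in((0,1),(3,2)): 
    d=p[a]-p[b]; print(np.degrees(np.arctan2(d[1],d[0])))
for a,b in((1,2),(0,3)): 
    d=p[a]-p[b]; print(np.degrees(np.arctan2(d[1],d[0])))
i=manip.camera_info("wrist"); print(-i["R"].T@i["t"], manip.get_obs()["position"])
# seat disc
im=cv2.imread("pics/top0.png")
hk=np.array([[385,282],[480,273],[432,279.]])/[2.6,2.4]+[150,100]
print((plane("top",hk,0.105)*1000).round(1),(plane("top",hk,0.086)*1000).round(1))
```

```text
[[ 638.   -26.    45. ]
 [ 642.8 -192.5   45. ]
 [ 500.5 -199.5   45. ]
 [ 488.4  -35.3   45. ]]
((568.3794555664062, -113.76887512207031), (149.91175842285156, 166.54208374023438), 3.5843441486358643)
91.67086102659019
94.21330163152982
2.805856149873109
3.5843434063027275
[0.11603373 0.61730237 0.37321684] [0.18748871 0.59588593 0.19120819]
[[ 562.5  -70.   105. ]
 [ 568.4 -153.3  105. ]
 [ 564.  -111.2  105. ]] [[ 564.2  -70.8   86. ]
 [ 570.3 -155.8   86. ]
 [ 565.8 -112.8   86. ]]
```

```bash
cat >> h.py <<'E'
from scipy.spatial.transform import Rotation as Ro
def target(pos,yaw_y):
    # tool down, tool y axis at yaw_y deg in world
    a=np.radians(yaw_y); y=np.array([np.cos(a),np.sin(a),0]); z=np.array([0,0,-1.]); x=np.cross(y,z)
    return np.array(pos,float),Ro.from_matrix(np.c_[x,y,z])
def plan(wps,per=50,rot=9,start=None,dec=0):
    """wps: list of (pos,yaw[,n])"""
    o=manip.get_obs()
    p,r=(np.array(o["position"]),Ro.from_quat(o["ee_rot"])) if start is None else start
    out=[]
    for w in wps:
        P,Rr=target(w[0],w[1])
        dr=(r.inv()*Rr).as_rotvec(degrees=True); d=np.linalg.norm(P-p)*1000
        n=w[2] if len(w)>2 else int(max(1,np.ceil(d/per),np.ceil(np.linalg.norm(dr)/rot)))
        p0,r0=p.copy(),r
        for k in range(1,n+1):
            tp=p0+(P-p0)*k/n; tr=r0*Ro.from_rotvec(dr*k/n,degrees=True)
            s=r.inv().apply(tp-p)*1000; q=(r.inv()*tr).as_rotvec(degrees=True)
            row=[round(float(v),dec) for v in s]+[round(float(v),1) for v in q]
            out.append(row); p=p+r.apply(np.array(row[:3])/1000); r=r*Ro.from_rotvec(row[3:],degrees=True)
    print(len(out),"rows; end",p.round(4), "yaw_y",yaw(r)); print(str(out).replace(" ","").replace(".0,",",").replace(".0]","]")); return out
def yaw(r):
    y=r.as_matrix()[:,1]; return round(float(np.degrees(np.arctan2(y[1],y[0]))),2)
def st():
    o=manip.get_obs(); r=Ro.from_quat(o["ee_rot"])
    print("t",round(o["clock"],2),"pos",(o["position"]*1000).round(1),"yaw_y",yaw(r),"tilt",np.degrees(np.arccos(-r.as_matrix()[2,2])).round(2),"F",o["ft_force"].round(2),"T",o["torque"].round(3),"w",round(o["grip_width"]*85.4,1)); return o
E
python3 - <<'E'
from h import *
st()
plan([((.25,.50,.25),72.5,2),((.645,.154,.20),-27.2,12)])
E
```

```text
t 0.15 pos [187.5 595.9 191.2] yaw_y 72.54 tilt 0.06 F [ 0.38 -0.47  0.81] T [-0.002  0.012  0.004] w 85.4
14 rows; end [0.6452 0.1542 0.2002] yaw_y -27.16
[[-44,-36,-29,-0,0,0],[-44,-37,-30,-0.1,0,0],[-40,-18,4,0,-0,8.3],[-42,-11,4,0,-0,8.3],[-44,-6,5,0,-0,8.3],[-43,1,4,0,-0,8.3],[-44,8,4,0,-0,8.4],[-41,13,4,0,-0,8.3],[-40,19,4,0,-0,8.3],[-36,25,4,0,-0,8.3],[-32,30,5,0,-0,8.3],[-27,34,4,0,-0,8.3],[-23,37,4,0,-0,8.3],[-16,41,4,0,-0,8.3]]
```

Call:
step_arm:
  motion:
    - [-44,-36,-29,0,0,0]
    - [-44,-37,-30,0,0,0]
    - [-40,-18,4,0,0,8.3]
    - [-42,-11,4,0,0,8.3]
    - [-44,-6,5,0,0,8.3]
    - [-43,1,4,0,0,8.3]
    - [-44,8,4,0,0,8.4]
    - [-41,13,4,0,0,8.3]
    - [-40,19,4,0,0,8.3]
    - [-36,25,4,0,0,8.3]
    - [-32,30,5,0,0,8.3]
    - [-27,34,4,0,0,8.3]
    - [-23,37,4,0,0,8.3]
    - [-16,41,4,0,0,8.3]
  jaw: 85

```text
clock: 1.9
position: [0.6463, 0.1342, 0.1971]
ee_rot: [0.866, 0.501, -0.002, 0.0]
ft_force: [1.0, 0.7, 0.5]
grip_width: 0.994
```

Run:
```python
from h import *
st(); i=manip.camera_info("wrist"); im=manip.camera("wrist"); cv2.imwrite("pics/w1.png",im)
print(-i["R"].T@i["t"]); np.savez("w1.npz",**i)
print(proj("wrist",[[.646,.154,.03],[.646,.154,.008]],i).round())
```

```text
t 1.9 pos [646.3 134.2 197.1] yaw_y -29.92 tilt 0.27 F [1.01 0.72 0.54] T [0.025 0.025 0.019] w 84.9
[0.68637271 0.19923123 0.3787597 ]
[[273. 166.]
 [274. 163.]]
```

View pics/w1.png

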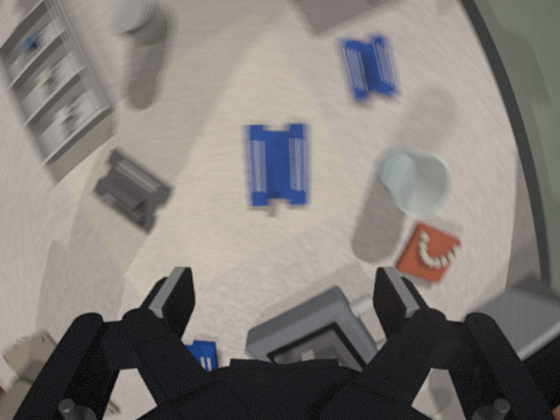

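The wrist view shows the middle cover at (277,165), the used cover at (133,190) and the beaker at (415,180). There is some motion blur. I'll measure the cover here and compare it with the other views.

Run:
```python
from h import *
st(); i=dict(manip.camera_info("wrist")); im=manip.camera("wrist"); st()
hsv=cv2.cvtColor(im,cv2.COLOR_BGR2HSV)
m=cv2.inRange(hsv,(100,110,40),(130,255,255))
m=cv2.morphologyEx(m,cv2.MORPH_CLOSE,np.ones((3,3)))
cs,_=cv2.findContours(m,cv2.RETR_EXTERNAL,cv2.CHAIN_APPROX_NONE)
for c in cs:
    if cv2.contourArea(c)<300: continue
    p=plane("wrist",c[:,0,:],0.008,i)
    r=cv2.minAreaRect((p[:,:2]*1000).astype(np.float32))
    print(c[:,0].mean(0).round(),np.round(r[0],1),np.round(r[1],1),round(r[2],1))
cv2.imwrite("pics/w2.png",cv2.resize(im[80:260,180:400],None,fx=3.3,fy=3.3,interpolation=cv2.INTER_CUBIC))
```

```text
t 1.95 pos [649.  127.9 195.9] yaw_y -30.69 tilt 0.44 F [-3.6  -5.01 -1.43] T [-0.251  0.185 -0.053] w 85.1
t 2.0 pos [647.5 129.5 196. ] yaw_y -30.25 tilt 0.45 F [-0.58 -0.67 -0.56] T [-0.038  0.096 -0.02 ] w 85.0
[204. 355.] [397.3 -47.2] [67.2 44.6] 59.7
[268. 160.] [644. 152.] [94.2 68.6] 62.8
[357.  59.] [793.2 203.5] [72.  53.1] 74.1
```

View pics/w2.png

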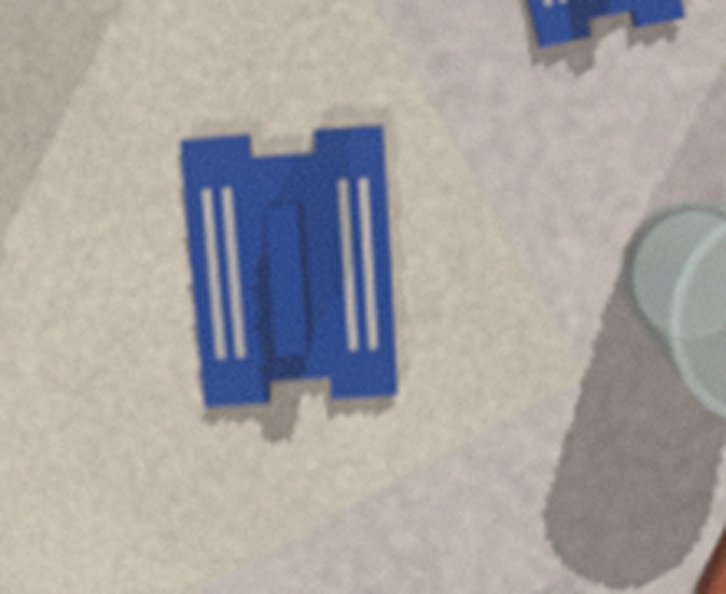

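Run:
```python
from h import *
plan([((.644,.1525,.10),-27.2,3),((.644,.1525,.06),-27.2,1)])
```

```text
4 rows; end [0.6443 0.1525 0.0599] yaw_y -27.15
[[6,-5,32,-0,0.1,-1],[7,-5,32,-0,0.2,-1],[6,-4,32,-0,0.1,-1.1],[-0,-0,40,-0,0,0]]
```

Call:
step_arm:
  motion:
    - [6,-5,32,0,0.1,-1]
    - [7,-5,32,0,0.2,-1]
    - [6,-4,32,0,0.1,-1.1]
    - [0,0,40,0,0,0]
    - [0,0,0,0,0,0]
  jaw: 60

```text
clock: 2.62
position: [0.6433, 0.1539, 0.0554]
ee_rot: [0.852, 0.523, -0.001, -0.0]
ft_force: [0.2, 0.5, 1.0]
grip_width: 0.7
```

Run:
```python
from h import *
st()
plan([((.644,.1525,.013),-27.2,3)])
im=manip.camera("wrist"); cv2.imwrite("pics/w3.png",im)
```

```text
t 2.62 pos [643.3 153.9  55.4] yaw_y -26.92 tilt 0.13 F [0.19 0.49 0.99] T [-0.018  0.022  0.008] w 59.7
3 rows; end [0.6437 0.1526 0.0134] yaw_y -27.22
[[-0,0,14,-0,0,0.1],[-1,1,14,-0.1,0.1,0.1],[0,0,14,0,-0,0.1]]
```

View pics/w3.png

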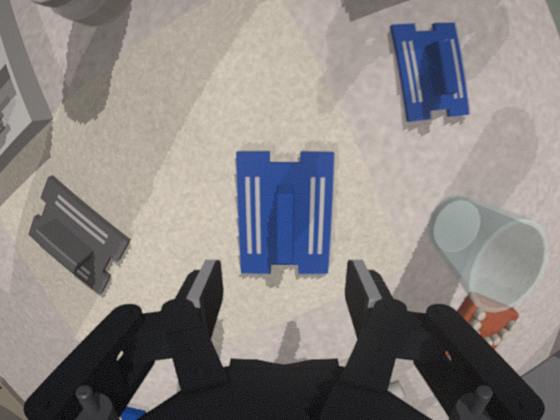

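Run:
```python
from h import *
o=manip.get_obs();i=manip.camera_info("wrist"); p=o["position"]
print(-i["R"].T@i["t"],i["R"].round(3))
for z in (p[2],p[2]-.03,.03,.0): print(z,proj("wrist",[[p[0],p[1],z]],i).round(1))
u=np.array([np.cos(np.radians(62.8)),np.sin(np.radians(62.8))]);v=np.array([u[1],-u[0]])
c=np.array([.644,.1525])
print(proj("wrist",[[*(c+s*.048*u+q*.035*v),.008] for s in(-1,1) for q in(-1,1)],i).round(1))
print(proj("wrist",[[*(c+s*.025*u),.038] for s in(-1,1)],i).round(1))
```

```text
[0.6805177  0.22054882 0.23994676] [[ 0.892 -0.453  0.   ]
 [-0.433 -0.851  0.297]
 [-0.134 -0.265 -0.955]]
0.05785926783906759 [[280.7 240.1]]
0.027859267839067593 [[281.  223.5]]
0.03 [[281.  224.6]]
0.0 [[281.3 211.5]]
[[237.9 273.2]
 [324.3 273.6]
 [232.9 153.8]
 [330.  154.1]]
[[280.9 265.2]
 [281.  195.1]]
```

The fingers straddle the rib: fingertip mid-column is about 283.5 and the rib is at 285, roughly 1 mm apart. I'll descend and close.

Call:
step_arm:
  motion:
    - [0,0,14,0,0,0.1]
    - [-1,1,14,0,0.1,0.1]
    - [0,0,14,0,0,0]
    - [0,0,0,0,0,0]

```text
clock: 3.18
position: [0.6479, 0.1535, 0.0172]
ee_rot: [0.853, 0.522, 0.004, 0.0]
ft_force: [-0.5, 0.0, -0.2]
grip_width: 0.705
```

Run:
```python
from h import *
st()
```

```text
t 3.17 pos [647.9 153.5  17.2] yaw_y -27.13 tilt 0.49 F [-0.51  0.02 -0.22] T [-0.014  0.043 -0.035] w 60.2
```

Run:
```python
from h import *
st();plan([((.6445,.1525,.0135),-27.2,1)],dec=1)
```

```text
t 3.17 pos [647.9 153.5  17.2] yaw_y -27.13 tilt 0.49 F [-0.51  0.02 -0.22] T [-0.014  0.043 -0.035] w 60.2
1 rows; end [0.6445 0.1526 0.0135] yaw_y -27.23
[[-2.4,-2.6,3.6,0.3,-0.4,0.1]]
```

Call:
step_arm:
  motion:
    - [-2.4,-2.6,3.6,0.3,-0.4,0.1]
    - [0,0,0,0,0,0]

```text
clock: 3.42
position: [0.6446, 0.1525, 0.0138]
ee_rot: [0.854, 0.521, -0.0, -0.0]
ft_force: [1.0, -0.3, 0.2]
grip_width: 0.706
```

Run:
```python
from h import *
st();plan([((.6445,.1525,.0135),-27.2,1)],dec=1)
```

```text
t 3.42 pos [644.6 152.5  13.8] yaw_y -27.25 tilt 0.03 F [ 1.02 -0.31  0.15] T [0.013 0.018 0.004] w 60.3
1 rows; end [0.6445 0.1525 0.0135] yaw_y -27.25
[[0,-0.1,0.3,-0,-0,-0]]
```

Pose is good. I'll close gently, then firm up.

Call:
step_arm:
  motion:
    - [0,0,0,0,0,0]
    - [0,0,0,0,0,0]
    - [0,0,0,0,0,0]
    - [0,0,0,0,0,0]
    - [0,0,0,0,0,0]
    - [0,0,0,0,0,0]
  jaw: 0
  force: 30

```text
clock: 4.18
position: [0.6452, 0.1527, 0.0148]
ee_rot: [0.854, 0.521, 0.001, -0.0]
ft_force: [0.1, 0.4, 0.0]
grip_width: -0.003
```

Call:
step_arm:
  motion:
    - [0,0,0,0,0,0]
    - [0,0,0,0,0,0]
  jaw: 0
  force: 90

```text
clock: 4.42
position: [0.6452, 0.1527, 0.0148]
ee_rot: [0.854, 0.521, 0.001, -0.0]
ft_force: [-0.5, -0.0, -0.0]
grip_width: -0.004
```

Run:
```python
from h import *
st()
```

```text
t 4.42 pos [645.2 152.7  14.8] yaw_y -27.24 tilt 0.08 F [-0.5  -0.02 -0.01] T [-0.011 -0.037  0.007] w -0.4
```

Run:
```python
from h import *
cv2.imwrite("pics/w4.png",manip.camera("wrist"));im=manip.camera("scene")
cv2.imwrite("pics/s4.png",cv2.resize(im[140:320,190:430],None,fx=3.3,fy=3.3,interpolation=cv2.INTER_CUBIC))
```

```text
(no output)
```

View pics/w4.png

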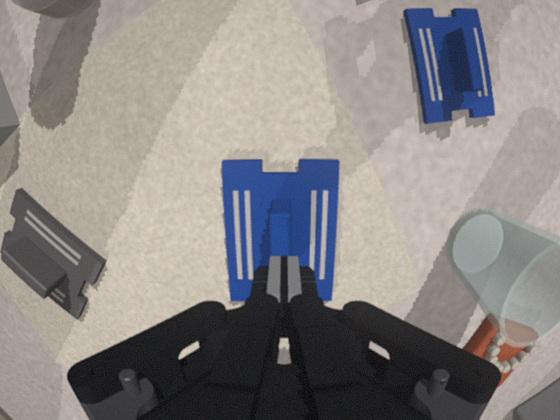

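View pics/s4.png

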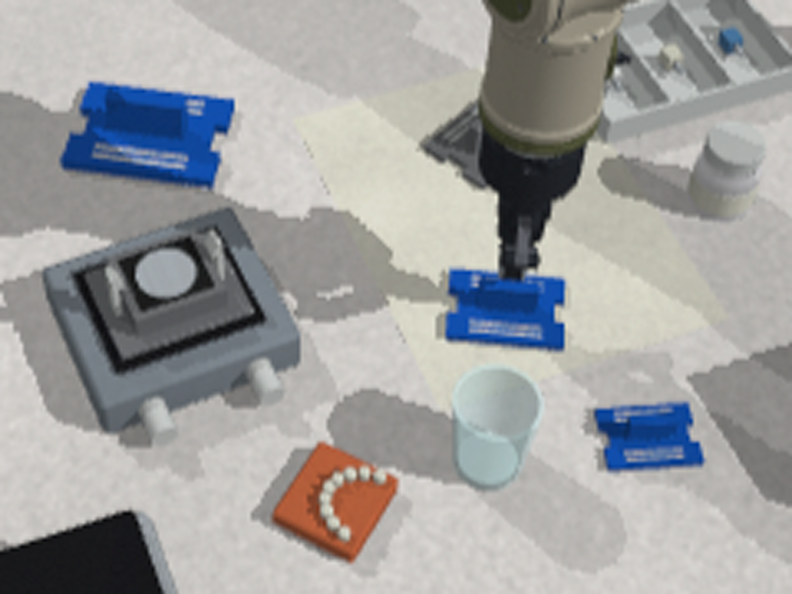

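Run:
```python
from h import *
o=st();p=o["position"]
print(o["joint_pos"].round(3))
for n in("scene","top","wrist"):
    print(n,proj(n,[[p[0],p[1],p[2]+d] for d in(0,.01,.02,.03,.04)]).round(1).tolist())
    print(" rib", proj(n,[[.644,.1525,.038],[.644,.1525,.008]]).round(1).tolist())
im=manip.camera("scene");cv2.imwrite("pics/s5.png",cv2.resize(im[190:260,310:380],None,fx=8,fy=8,interpolation=cv2.INTER_CUBIC))
im=manip.camera("wrist");cv2.imwrite("pics/w5.png",cv2.resize(im[150:310,210:350],None,fx=3.7,fy=3.7,interpolation=cv2.INTER_CUBIC))
```

```text
t 4.53 pos [645.2 152.7  14.8] yaw_y -27.24 tilt 0.08 F [ 0.71 -0.91 -0.03] T [-0.003 -0.002  0.039] w 0.2
[-0.616  0.585  0.431  1.557 -0.269  1.057 -0.591]
scene [[341.7, 230.9], [342.1, 228.7], [342.4, 226.5], [342.8, 224.2], [343.2, 222.0]]
 rib [[342.3, 225.5], [341.2, 232.1]]
top [[207.7, 190.9], [206.9, 190.3], [206.1, 189.7], [205.4, 189.0], [204.6, 188.4]]
 rib [[206.0, 190.0], [208.2, 191.8]]
wrist [[280.7, 240.1], [280.5, 246.7], [280.4, 254.0], [280.2, 262.1], [280.0, 271.0]]
 rib [[278.4, 257.7], [279.2, 237.0]]
```

View pics/s5.png

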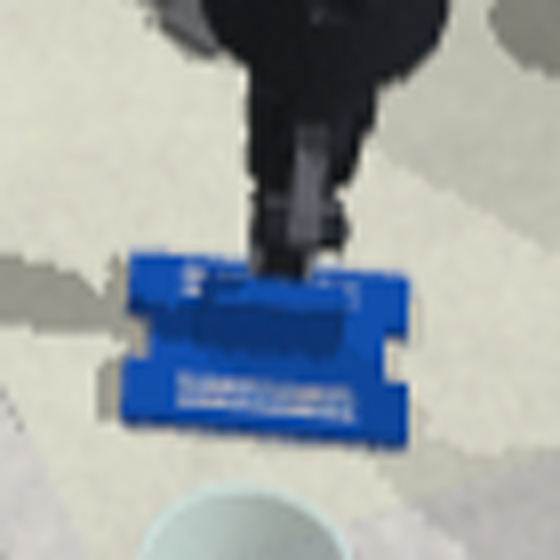

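View pics/w5.png

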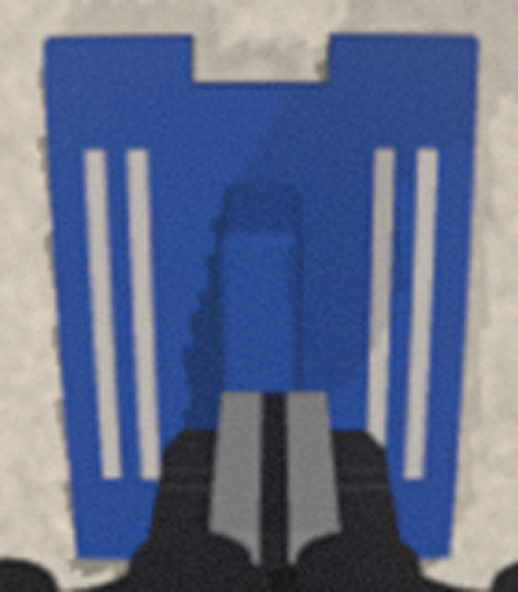

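The fingers shut completely, the cover did not move, and the rib runs uncovered up to the tips at (281,255). So the tips stand above the rib, about 25 mm higher than the reported TCP. I'll raise, open, and measure the tip offset properly before going lower.

Call:
step_arm:
  motion:
    - [0,0,-20,0,0,0]
    - [0,0,-20,0,0,0]
    - [0,0,0,0,0,0]

```text
clock: 5.0
position: [0.646, 0.1527, 0.0589]
ee_rot: [0.854, 0.521, 0.002, 0.0]
ft_force: [-0.4, -0.1, -0.0]
grip_width: -0.002
```

Run:
```python
from h import *
o=st();p=o["position"]
for n in("scene","top","wrist"):
    print(n,proj(n,[[p[0],p[1],p[2]+d] for d in(0,.01,.02,.03,.04)]).round(1).tolist())
im=manip.camera("scene");cv2.imwrite("pics/s6.png",cv2.resize(im[180:260,300:380],None,fx=7,fy=7,interpolation=cv2.INTER_CUBIC))
im=manip.camera("wrist");cv2.imwrite("pics/w6.png",cv2.resize(im[150:310,210:350],None,fx=3.7,fy=3.7,interpolation=cv2.INTER_CUBIC))
```

```text
t 5.0 pos [646.  152.7  58.9] yaw_y -27.25 tilt 0.19 F [-0.42 -0.06 -0.03] T [ 0.008 -0.014  0.018] w -0.1
scene [[343.5, 221.2], [343.9, 218.9], [344.3, 216.5], [344.7, 214.1], [345.1, 211.7]]
top [[204.2, 187.8], [203.4, 187.1], [202.6, 186.4], [201.7, 185.7], [200.8, 184.9]]
wrist [[280.6, 240.1], [280.5, 246.7], [280.3, 253.9], [280.2, 262.0], [280.0, 270.9]]
```

View pics/s6.png

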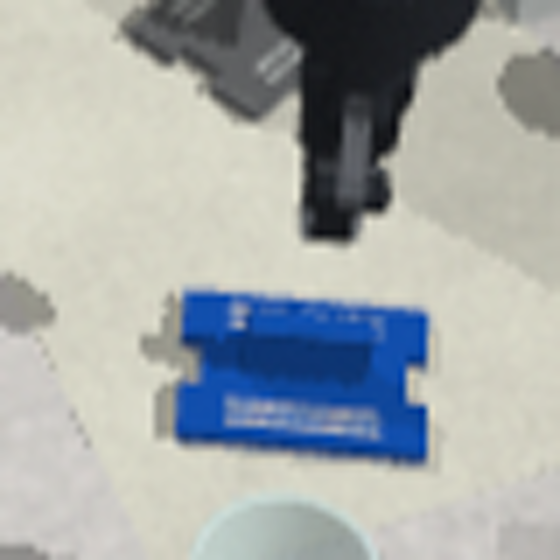

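View pics/w6.png

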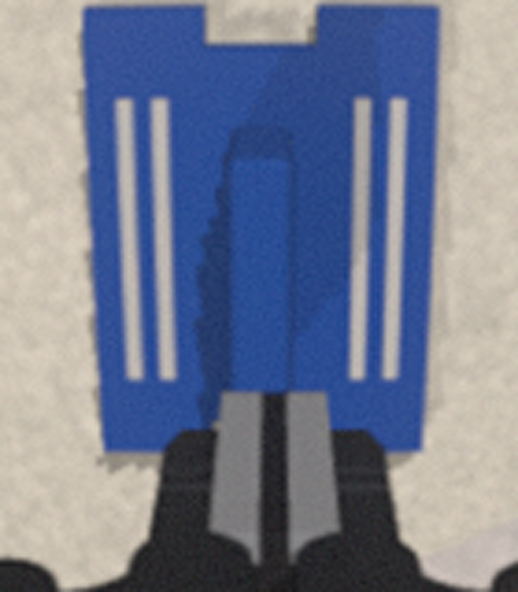

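Run:
```python
from h import *
o=manip.get_obs();p=o["position"];R=Ro.from_quat(o["ee_rot"]).as_matrix()
for a in(-.011,0,.011):
  for h in (.02,.025,.03): 
    X=p+R@[a,0,-h]; print(a,h,[proj(n,X).round(1).tolist() for n in("scene","wrist","top")])
# wrist front edge corners ; half width
q=np.array([[215,392],[335,392]])/3.7+[210,150]
q2=np.array([[303,238],[355,240]])/7+[300,180]
print(q,q2)
```

```text
-0.011 0.02 [[[339.7, 216.3]], [[280.4, 271.7]], [[206.9, 189.0]]]
-0.011 0.025 [[[339.9, 215.2]], [[280.3, 276.0]], [[206.5, 188.6]]]
-0.011 0.03 [[[340.1, 214.0]], [[280.2, 280.5]], [[206.1, 188.3]]]
0 0.02 [[[344.0, 216.7]], [[280.3, 254.1]], [[202.8, 187.0]]]
0 0.025 [[[344.2, 215.5]], [[280.2, 258.0]], [[202.4, 186.7]]]
0 0.03 [[[344.4, 214.3]], [[280.1, 262.1]], [[202.0, 186.3]]]
0.011 0.02 [[[348.2, 217.1]], [[280.3, 235.4]], [[198.7, 185.1]]]
0.011 0.025 [[[348.4, 215.9]], [[280.2, 239.0]], [[198.3, 184.7]]]
0.011 0.03 [[[348.6, 214.7]], [[280.1, 242.7]], [[197.8, 184.3]]]
[[268.10810811 255.94594595]
 [300.54054054 255.94594595]] [[343.28571429 214.        ]
 [350.71428571 214.28571429]]
```

Views disagree a little, with the tip 23–30 mm behind the reported TCP, but all say the tips are well above it. At a reported z of about -11 mm the tips should be at 12–19 mm, which is a safe band on the rib (8–38 mm). I'll open to 36 mm and descend in guarded steps.

Call:
step_arm:
  motion:
    - [0,0,0,0,0,0]
    - [-0.6,-1.5,15,0,0,0]
    - [0,0,15,0,0,0]
    - [0,0,12,0,0,0]
    - [0,0,0,0,0,0]
  jaw: 36

```text
clock: 5.72
position: [0.6407, 0.1523, 0.0084]
ee_rot: [0.854, 0.521, -0.002, -0.001]
ft_force: [0.1, -0.0, 0.4]
grip_width: 0.423
```

Run:
```python
from h import *
o=st();plan([((.6445,.1525,-.004),-27.2,5)],dec=1)
im=manip.camera("wrist");cv2.imwrite("pics/w7.png",im[120:400,150:420])
im=manip.camera("scene");cv2.imwrite("pics/s7.png",cv2.resize(im[180:260,300:380],None,fx=7,fy=7,interpolation=cv2.INTER_CUBIC))
```

```text
t 5.72 pos [640.7 152.3   8.4] yaw_y -27.23 tilt 0.28 F [ 0.13 -0.03  0.4 ] T [ 0.029 -0.073 -0.   ] w 36.1
5 rows; end [ 0.6445  0.1525 -0.004 ] yaw_y -27.23
[[0.4,0.7,2.5,-0,0,-0],[0.4,0.6,2.5,-0.1,0.1,-0],[0.4,0.7,2.5,-0,0,-0],[0.4,0.7,2.4,-0.1,0,-0],[0.4,0.6,2.5,-0,0.1,-0]]
```

View pics/w7.png

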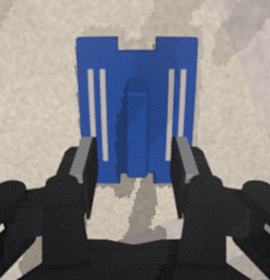

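View pics/s7.png

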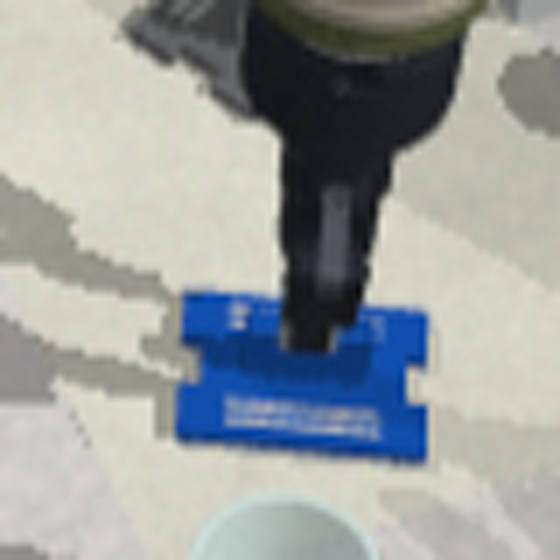

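Call:
step_arm:
  motion:
    - [2,3.4,0,-0.2,0.2,0]
    - [0,0,4,0,0,0]
    - [0,0,4,0,0,0]
    - [0,0,3,0,0,0]
    - [0,0,0,0,0,0]

```text
clock: 6.45
position: [0.6469, 0.1529, -0.0004]
ee_rot: [0.854, 0.521, 0.002, 0.0]
ft_force: [-0.6, -0.0, 0.3]
grip_width: 0.423
```

Run:
```python
from h import *
o=st();plan([((.6445,.1525,-.011),-27.2,1)],dec=1)
```

```text
t 6.45 pos [ 6.469e+02  1.529e+02 -4.000e-01] yaw_y -27.24 tilt 0.28 F [-0.62 -0.03  0.26] T [-0.001 -0.011 -0.002] w 36.1
1 rows; end [ 0.6445  0.1525 -0.011 ] yaw_y -27.24
[[-1.5,-2,10.5,0.2,-0.2,-0]]
```

Call:
step_arm:
  motion:
    - [-1.5,-2,6,0.2,-0.2,0]
    - [0,0,4,0,0,0]
    - [0,0,0,0,0,0]

```text
clock: 6.82
position: [0.6441, 0.1525, -0.0113]
ee_rot: [0.854, 0.521, -0.0, -0.0]
ft_force: [0.2, -0.3, -0.1]
grip_width: 0.422
```

Run:
```python
from h import *
o=st()
im=manip.camera("wrist");cv2.imwrite("pics/w8.png",im)
im=manip.camera("scene");cv2.imwrite("pics/s8.png",cv2.resize(im[180:260,300:380],None,fx=7,fy=7,interpolation=cv2.INTER_CUBIC))
```

```text
t 6.83 pos [644.1 152.5 -11.3] yaw_y -27.23 tilt 0.05 F [ 0.18 -0.3  -0.08] T [-0.029 -0.023  0.007] w 36.1
```

View pics/w8.png

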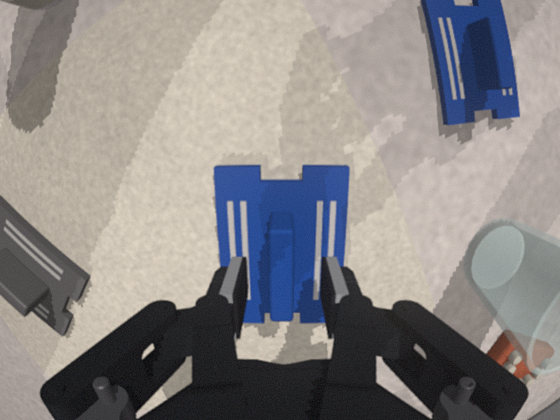

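View pics/s8.png

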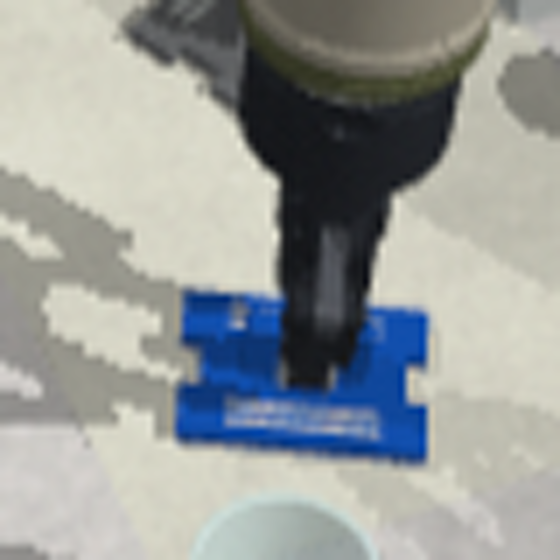

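Both fingers now straddle the rib with no contact. The scene view shows the near fingertip in front of the rib at (344,235). Closing.

Call:
step_arm:
  motion:
    - [0,0,0,0,0,0]
    - [0,0,0,0,0,0]
    - [0,0,0,0,0,0]
    - [0,0,0,0,0,0]
  jaw: 0
  force: 30

```text
clock: 7.42
position: [0.6446, 0.1526, -0.0105]
ee_rot: [0.854, 0.521, 0.0, -0.0]
ft_force: [0.2, 0.4, -0.9]
grip_width: 0.126
```

Run:
```python
from h import *
o=st()
```

```text
t 7.42 pos [644.6 152.6 -10.5] yaw_y -27.24 tilt 0.04 F [ 0.21  0.43 -0.9 ] T [ 0.078 -0.007 -0.03 ] w 10.7
```

Call:
step_arm:
  motion:
    - [0,0,0,0,0,0]
    - [0,0,0,0,0,0]
    - [0,0,-15,0,0,0]
    - [0,0,-30,0,0,0]
    - [0,0,-40,0,0,0]
    - [0,0,-40,0,0,0]
    - [0,0,0,0,0,0]
  jaw: 0
  force: 90

```text
clock: 8.3
position: [0.6447, 0.1521, 0.1218]
ee_rot: [0.854, 0.52, 0.001, 0.0]
ft_force: [0.9, 0.3, -0.9]
grip_width: 0.104
```

Run:
```python
from h import *
o=st(); np.savez("w9.npz",pos=o["position"],q=o["ee_rot"],**manip.camera_info("wrist"))
im=manip.camera("wrist");cv2.imwrite("pics/w9.png",im)
np.savez("t9.npz",p=manip.get_obs()["position"]);im=manip.camera("top");cv2.imwrite("pics/t9.png",im)
```

```text
t 8.3 pos [644.7 152.1 121.8] yaw_y -27.27 tilt 0.07 F [ 0.92  0.26 -0.92] T [ 0.009 -0.033  0.008] w 8.9
```

View pics/w9.png

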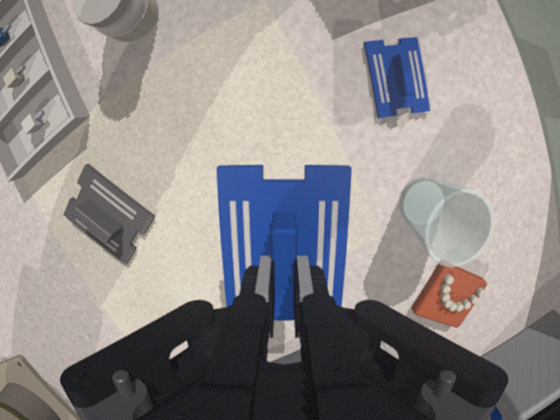

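View pics/t9.png

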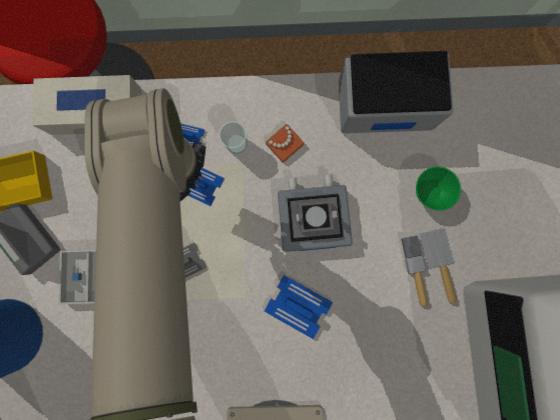

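Run:
```python
from h import *
d=dict(np.load("w9.npz")); R=Ro.from_quat(d["q"]).as_matrix(); p=d["pos"]
im=cv2.imread("pics/w9.png"); m=cv2.inRange(cv2.cvtColor(im,cv2.COLOR_BGR2HSV),(100,110,40),(130,255,255))
ys,xs=np.where(m[150:330,200:360]); 
cs,_=cv2.findContours(m[150:335,190:370],cv2.RETR_EXTERNAL,cv2.CHAIN_APPROX_NONE)
c=max(cs,key=cv2.contourArea)[:,0]+[190,150]
P=plane("wrist",c,p[2]+.0185,d); L=(P-p)@R*1000
print("x",L[:,0].min(),L[:,0].max(),"y",L[:,1].min(),L[:,1].max())
print(cv2.minAreaRect(L[:,:2].astype(np.float32)))
for lo,hi in((10,46),(-30,10)):
  s=(L[:,0]>lo)&(L[:,0]<hi); print(lo,L[s,1].min(),L[s,1].max())
s=(L[:,0]>42); 
for a,b in((-33,-14),(-9,9),(14,33)):
  k=(L[:,1]>a)&(L[:,1]<b)&(L[:,0]>30); print("front",a,L[k,0].max() , "back", L[(L[:,1]>a)&(L[:,1]<b),0].min())
cv2.imwrite("pics/w9c.png",cv2.resize(im[150:330,200:370],None,fx=3.3,fy=3.3,interpolation=cv2.INTER_CUBIC))
```

```text
x -45.15683693994926 48.50263196358272 y -32.874853790278756 36.32072939886195
((1.6639328002929688, 1.7303314208984375), (93.64688873291016, 69.1849594116211), 0.026348311454057693)
10 -32.78746308344292 36.238519724385014
-30 -32.874853790278756 36.32072939886195
front -33 48.50263196358272 back -36.02722311684077
front -9 40.916790437883996 back -45.15683693994926
front 14 48.44486993147092 back -33.7149318506903
```

View pics/w9c.png

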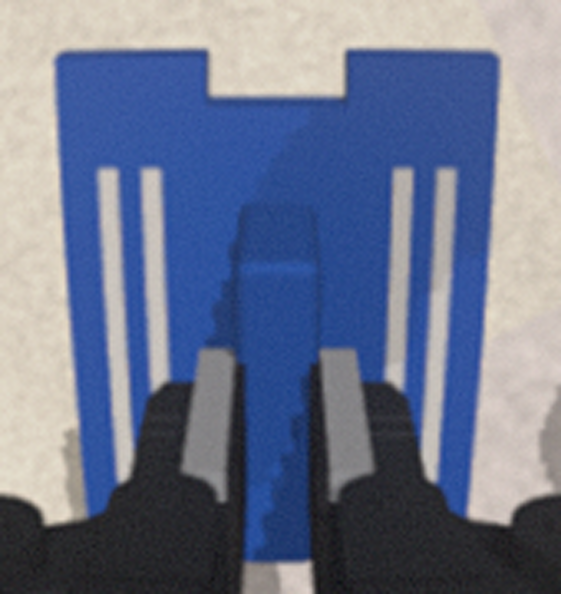

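Lifted and level: yaw error is 0, the front edge is at +48.5 and the notch floor at +40.9 in tool x, against 48/40 expected. Next I'll carry it past the housing so the wrist camera can see both hooks.

Run:
```python
from h import *
plan([((.645,.14,.17),-27.2,1),((.568,-.24,.17),3.3)])
```

```text
9 rows; end [ 0.5675 -0.2404  0.1697] yaw_y 3.34
[[-10,7,-52,-0.2,0.2,-0.1],[-47,13,-0,0,-0,-3.8],[-47,10,-0,0,-0,-3.8],[-48,7,-0,0,-0,-3.8],[-48,4,-0,0,-0,-3.8],[-49,0,-0,0,-0,-3.8],[-48,-2,-0,0,-0,-3.8],[-48,-6,-0,0,-0,-3.9],[-48,-10,-0,0,-0,-3.8]]
```

Call:
step_arm:
  motion:
    - [-10,7,-52,0,0,0]
    - [-47,13,0,0,0,-3.8]
    - [-47,10,0,0,0,-3.8]
    - [-48,7,0,0,0,-3.8]
    - [-48,4,0,0,0,-3.8]
    - [-49,0,0,0,0,-3.8]
    - [-48,-2,0,0,0,-3.8]
    - [-48,-6,0,0,0,-3.9]
    - [-48,-10,0,0,0,-3.8]
    - [0,0,0,0,0,0]
    - [0,0,0,0,0,0]

```text
clock: 9.78
position: [0.5591, -0.2499, 0.1584]
ee_rot: [0.679, 0.734, -0.01, -0.01]
ft_force: [-0.8, 0.4, -0.8]
grip_width: 0.105
```

Run:
```python
from h import *
o=st(); np.savez("w10.npz",pos=o["position"],q=o["ee_rot"],**manip.camera_info("wrist"))
im=manip.camera("wrist");cv2.imwrite("pics/w10.png",im)
st()
```

```text
t 9.78 pos [ 559.1 -249.9  158.4] yaw_y 4.42 tilt 1.65 F [-0.77  0.44 -0.85] T [ 0.033 -0.025  0.01 ] w 9.0
t 9.82 pos [ 558.8 -250.4  158.5] yaw_y 4.4 tilt 1.66 F [-0.36 -0.28 -1.41] T [-0.031 -0.009 -0.022] w 8.9
```

View pics/w10.png

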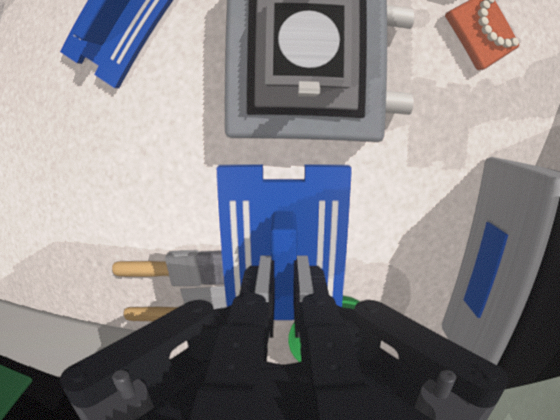

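Run:
```python
from h import *
plan([((.568,-.218,.175),3.3,2)])
```

```text
2 rows; end [ 0.5678 -0.2176  0.1753] yaw_y 3.3
[[16,6,-8,-0.8,-0,0.5],[16,5,-9,-0.9,-0,0.6]]
```

Call:
step_arm:
  motion:
    - [16,6,-8,-0.8,0,0.5]
    - [16,5,-9,-0.9,0,0.6]
    - [0,0,0,0,0,0]
    - [0,0,0,0,0,0]

```text
clock: 10.32
position: [0.5684, -0.2123, 0.1736]
ee_rot: [0.685, 0.729, -0.0, -0.001]
ft_force: [-0.7, -0.5, -1.6]
grip_width: 0.106
```

Run:
```python
from h import *
o=st(); np.savez("w11.npz",pos=o["position"],q=o["ee_rot"],**manip.camera_info("wrist"))
im=manip.camera("wrist");cv2.imwrite("pics/w11.png",im)
cv2.imwrite("pics/w11c.png",cv2.resize(im[0:200,200:420],None,fx=3,fy=3,interpolation=cv2.INTER_CUBIC))
st()
```

```text
t 10.32 pos [ 568.4 -212.3  173.6] yaw_y 3.58 tilt 0.14 F [-0.69 -0.46 -1.57] T [0.012 0.037 0.035] w 9.1
t 10.38 pos [ 568.5 -212.3  173.6] yaw_y 3.58 tilt 0.14 F [-1.13  0.52 -1.94] T [ 0.038 -0.003 -0.04 ] w 8.7
```

View pics/w11c.png

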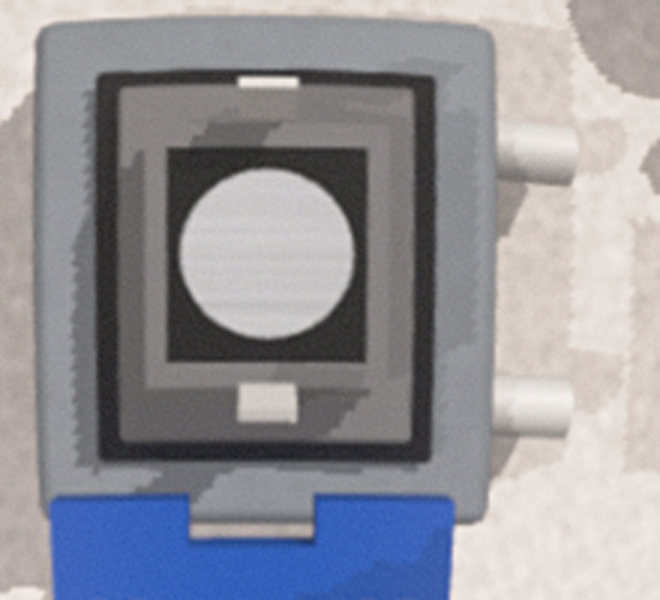

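```bash
cat > m11.py <<'E'
from h import *
d=dict(np.load("w11.npz")); R=Ro.from_quat(d["q"]).as_matrix(); p=d["pos"]
def L(px,z): 
    P=plane("wrist",np.array(px,float)/3+[200,0],z,d); return P,((P-p)@R*1000)
print("cam",-d["R"].T@d["t"])
P,l=L([[38,25],[495,25],[488,522],[50,500]],.045); print("box",(P*1000).round(1).tolist(),l.round(1).tolist())
P,l=L([[38,250],[492,250],[265,17],[265,522]],.045); print("box mids",(P*1000).round(1).tolist(),l.round(1)[:,:2].tolist())
for z in(.1025,.1095,.1165):
    P,l=L([[268.5,75],[268.5,88],[267,383],[267,423]],z); print("hooks",z,(P*1000).round(1)[:,:2].tolist(),l.round(1)[:,:2].tolist())
for z in(.07,.086):
    P,l=L([[168,150],[366,148],[367,361],[168,362]],z);print("dark sq",z,(P*1000).round(1)[:,:2].tolist(),P.mean(0)*1000,l.mean(0))
    P,l=L([[267,168],[267,340],[179,254],[355,254]],z);print("disc",z,P.mean(0)*1000,np.linalg.norm(l[0]-l[1]),np.linalg.norm(l[2]-l[3]))
P,l=L([[190,520],[314,520],[190,494],[314,494],[252,540],[52,510],[455,510]],p[2]+.0185); print("notch",l.round(1)[:,:2].tolist())
E
python3 m11.py
```

```text
cam [ 0.56528084 -0.13815398  0.35575036]
box [[490.0, -35.7, 45.0], [636.1, -25.7, 45.0], [646.2, -191.4, 45.0], [502.3, -193.3, 45.0]] [[180.9, -67.0, 129.0], [181.8, 79.4, 128.8], [15.8, 79.2, 128.5], [22.9, -64.6, 128.8]]
box mids [[495.4, -112.1, 45.0], [639.1, -102.6, 45.0], [562.4, -31.6, 45.0], [572.8, -196.8, 45.0]] [[104.4, -66.4], [104.9, 77.6], [180.5, 5.5], [15.0, 5.6]]
hooks 0.1025 [[564.8, -67.8], [565.0, -71.4], [569.5, -149.3], [570.2, -159.7]] [[144.4, 5.6], [140.8, 5.6], [62.7, 5.2], [52.3, 5.2]]
hooks 0.1095 [[564.8, -69.7], [565.0, -73.2], [569.4, -149.0], [570.1, -159.1]] [[142.5, 5.4], [138.9, 5.4], [63.0, 5.1], [52.9, 5.1]]
hooks 0.1165 [[564.8, -71.7], [565.0, -75.1], [569.3, -148.7], [569.9, -158.5]] [[140.5, 5.3], [137.1, 5.3], [63.3, 5.0], [53.5, 5.0]]
dark sq 0.07 [[537.4, -83.4], [594.1, -78.9], [598.7, -142.1], [541.0, -146.2]] [ 567.78905209 -112.6589272    70.        ] [ 99.33541354   5.7971303  103.76094646]
disc 0.07 [ 567.68353832 -112.72582254   70.        ] 50.90205771473955 50.59643242113351
dark sq 0.086 [[538.9, -86.4], [592.5, -82.2], [596.8, -141.9], [542.4, -145.8]] [ 567.64860972 -114.08647      86.        ] [97.94665     5.53941397 87.75899281]
disc 0.086 [ 567.54900397 -114.14961967   86.        ] 48.05190234252958 47.763389904701164
notch [[43.6, -9.3], [43.6, 11.9], [48.1, -9.2], [48.1, 11.8], [40.1, 1.3], [45.6, -33.2], [45.6, 36.3]]
```

Both hooks are visible: the far one at full-image (289.5,27), the near one at (289,134). The notch centre is at (284,173). Relative to the cover in hand, the dock lies 97.8 mm along tool x and 3.9 mm along tool y. That agrees with the box-outline centre from the top camera.

Run:
```python
from h import *
st();plan([((.5662,-.1300,.160),3.3,3),((.5662,-.1145,.130),3.3,2)],dec=1)
```

```text
t 10.38 pos [ 568.5 -212.3  173.6] yaw_y 3.58 tilt 0.14 F [-1.13  0.52 -1.94] T [ 0.038 -0.003 -0.04 ] w 8.7
5 rows; end [ 0.5662 -0.1145  0.13  ] yaw_y 3.28
[[27.4,1,4.6,-0,-0,0.1],[27.5,0.9,4.6,-0.1,-0.1,0.1],[27.4,0.8,4.5,0,-0,0.1],[7.7,0.4,15,0,-0,-0],[7.8,0.5,15,0,-0,-0]]
```

Call:
step_arm:
  motion:
    - [27.4,1,4.6,0,0,0.1]
    - [27.5,0.9,4.6,0,0,0.1]
    - [27.4,0.8,4.5,0,0,0.1]
    - [7.7,0.4,10,0,0,0]
    - [7.8,0.5,10,0,0,0]
    - [0,0,0,0,0,0]
    - [0,0,0,0,0,0]

```text
clock: 11.25
position: [0.5645, -0.1178, 0.1363]
ee_rot: [0.689, 0.725, -0.003, -0.002]
ft_force: [0.6, 0.7, -1.6]
grip_width: 0.109
```

Run:
```python
from h import *
o=st(); plan([((.5662,-.1145,.125),3.3,1)],dec=1)
im=manip.camera("scene");cv2.imwrite("pics/s12.png",cv2.resize(im[160:290,190:340],None,fx=4.5,fy=4.5,interpolation=cv2.INTER_CUBIC))
im=manip.camera("wrist");cv2.imwrite("pics/w12.png",im)
```

```text
t 11.25 pos [ 564.5 -117.8  136.3] yaw_y 2.9 tilt 0.34 F [ 0.64  0.66 -1.59] T [-0.062 -0.012 -0.007] w 9.3
1 rows; end [ 0.5662 -0.1145  0.125 ] yaw_y 3.3
[[3.2,1.9,11.3,-0.3,0.1,-0.4]]
```

View pics/s12.png

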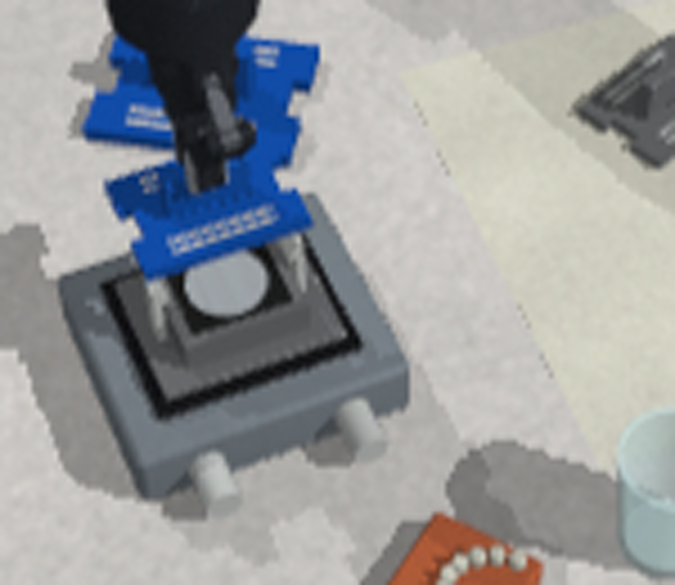

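View pics/w12.png

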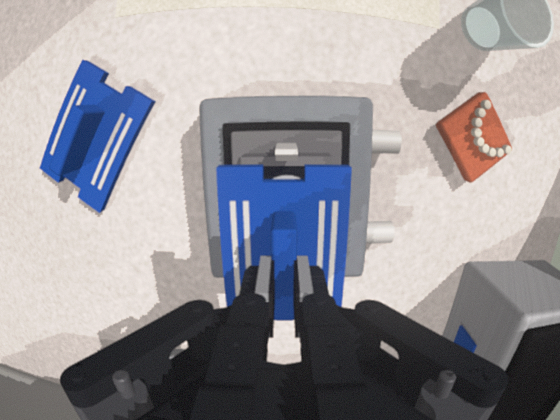

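The cover is above the head. The +y hook at (286,149) lies straight ahead of the notch at (284,172). Correcting the pose and going a little lower.

Call:
step_arm:
  motion:
    - [3.2,1.9,8,-0.3,0.1,-0.4]
    - [0,0,7,0,0,0]
    - [0,0,0,0,0,0]
    - [0,0,0,0,0,0]

```text
clock: 11.85
position: [0.5664, -0.1147, 0.1205]
ee_rot: [0.687, 0.727, 0.0, -0.0]
ft_force: [0.4, -0.7, -1.3]
grip_width: 0.104
```

Run:
```python
from h import *
o=st(); plan([((.5662,-.1145,.112),3.3,1)],dec=1); print((Ro.from_quat(o["ee_rot"]).as_matrix()).round(4))
d=dict(manip.camera_info("wrist"));p=o["position"];R=Ro.from_quat(o["ee_rot"]).as_matrix()
im=manip.camera("wrist");cv2.imwrite("pics/w13.png",cv2.resize(im[80:220,190:380],None,fx=4.2,fy=4.2,interpolation=cv2.INTER_CUBIC)); np.savez("w13.npz",pos=p,q=o["ee_rot"],**d)
```

```text
t 11.85 pos [ 566.4 -114.7  120.5] yaw_y 3.28 tilt 0.04 F [ 0.44 -0.69 -1.32] T [-0.018 -0.003  0.002] w 8.9
1 rows; end [ 0.5662 -0.1145  0.112 ] yaw_y 3.28
[[0.2,-0.2,8.5,0,-0,-0]]
[[-5.720e-02  9.984e-01  3.000e-04]
 [ 9.984e-01  5.720e-02  7.000e-04]
 [ 7.000e-04  4.000e-04 -1.000e+00]]
```

View pics/w13.png

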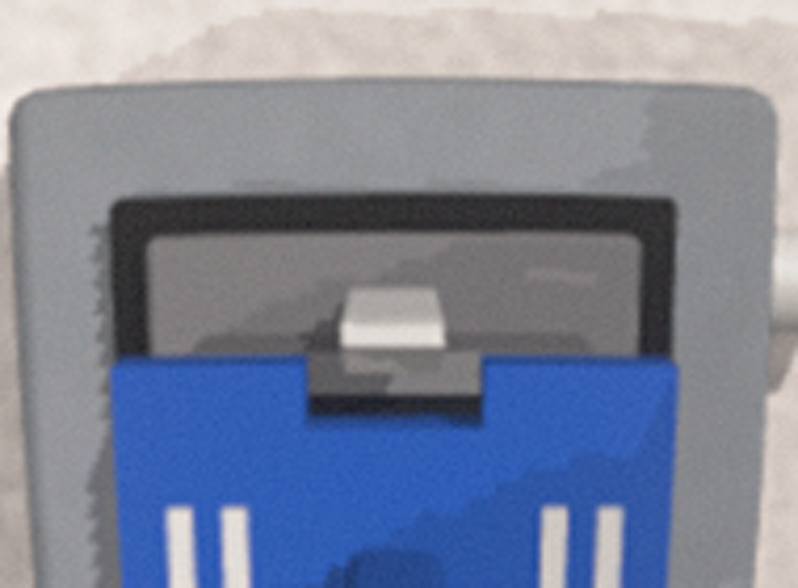

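Run:
```python
from h import *
d=dict(np.load("w13.npz"));p=d["pos"];R=Ro.from_quat(d["q"]).as_matrix()
for z in(.1025,.1095,.1165):
    print(z,((plane("wrist",np.array([[393,290],[393,320],[393,348]])/4.2+[190,80],z,d)-p)@R*1000).round(1)[:,:2].tolist())
print(((plane("wrist",np.array([[395,418],[395,396],[395,357],[395,348]])/4.2+[190,80],p[2]+.0185,d)-p)@R*1000).round(1)[:,:2].tolist(),"under",((plane("wrist",np.array([[395,396]])/4.2+[190,80],p[2]+.0105,d)-p)@R*1000).round(1)[:,:2].tolist())
```

```text
0.1025 [[52.0, 1.1], [47.5, 1.1], [43.3, 1.1]]
0.1095 [[52.8, 1.1], [48.5, 1.1], [44.4, 1.1]]
0.1165 [[53.5, 1.1], [49.4, 1.1], [45.5, 1.1]]
[[40.4, 1.3], [43.1, 1.3], [47.9, 1.3], [49.0, 1.3]] under [[41.6, 1.3]]
```

X alignment is within 0.5 mm, and along the hooks it needs perhaps +0.7 mm. Descending to just above the earliest possible contact.

Call:
step_arm:
  motion:
    - [0.9,-0.2,8,0,0,0]
    - [0,0,8,0,0,0]
    - [0,0,0,0,0,0]

```text
clock: 12.28
position: [0.5661, -0.1137, 0.1032]
ee_rot: [0.687, 0.727, 0.0, -0.0]
ft_force: [-0.0, -0.5, -1.0]
grip_width: 0.104
```

Run:
```python
from h import *
o=st(); plan([((.5662,-.1138,.101),3.3,1)],dec=1)
```

```text
t 12.28 pos [ 566.1 -113.7  103.2] yaw_y 3.29 tilt 0.04 F [-0.01 -0.54 -0.96] T [0.012 0.007 0.026] w 8.9
1 rows; end [ 0.5662 -0.1138  0.101 ] yaw_y 3.29
[[-0.1,0.1,2.2,0,-0,-0]]
```

Call:
step_arm:
  motion:
    - [0,0,2,0,0,0]
    - [0,0,2,0,0,0]

```text
clock: 12.52
position: [0.5662, -0.1137, 0.0992]
ee_rot: [0.687, 0.727, 0.0, -0.0]
ft_force: [-0.2, -0.3, -1.6]
grip_width: 0.102
```

Call:
step_arm:
  motion:
    - [0,0,2,0,0,0]
    - [0,0,1.5,0,0,0]

```text
clock: 12.78
position: [0.5663, -0.1137, 0.0956]
ee_rot: [0.687, 0.727, 0.001, 0.0]
ft_force: [0.2, 0.5, -0.4]
grip_width: 0.102
```

Call:
step_arm:
  motion:
    - [0,0,1.5,0,0,0]
    - [0,0,0,0,0,0]

```text
clock: 13.02
position: [0.5663, -0.1137, 0.0939]
ee_rot: [0.687, 0.727, 0.001, 0.0]
ft_force: [0.4, -0.1, -1.4]
grip_width: 0.11
```

Call:
step_arm:
  motion:
    - [0,0,1.5,0,0,0]
    - [0,0,0,0,0,0]

```text
clock: 13.28
position: [0.5664, -0.1138, 0.0924]
ee_rot: [0.687, 0.727, 0.001, 0.0]
ft_force: [-0.5, 0.0, -0.9]
grip_width: 0.104
```

Call:
step_arm:
  motion:
    - [0,0,1.5,0,0,0]
    - [0,0,1,0,0,0]

```text
clock: 13.52
position: [0.5664, -0.1138, 0.0898]
ee_rot: [0.687, 0.727, 0.001, 0.0]
ft_force: [-0.1, 0.1, -0.7]
grip_width: 0.103
```

Call:
step_arm:
  motion:
    - [0,0,1.5,0,0,0]
    - [0,0,0,0,0,0]

```text
clock: 13.78
position: [0.5665, -0.1136, 0.0882]
ee_rot: [0.686, 0.727, 0.001, 0.0]
ft_force: [0.2, 0.2, -0.5]
grip_width: 0.103
```

Call:
step_arm:
  motion:
    - [0,0,1.5,0,0,0]
    - [0,0,0,0,0,0]

```text
clock: 14.02
position: [0.5667, -0.1133, 0.0868]
ee_rot: [0.686, 0.727, 0.001, 0.0]
ft_force: [0.3, 1.1, -0.6]
grip_width: 0.104
```

Call:
step_arm:
  motion:
    - [0,0,1,0,0,0]
    - [0,0,0,0,0,0]

```text
clock: 14.28
position: [0.5668, -0.1132, 0.0859]
ee_rot: [0.686, 0.727, 0.001, 0.0]
ft_force: [-0.5, 1.2, -0.1]
grip_width: 0.104
```

Run:
```python
from h import *
o=st(); print((Ro.from_quat(o["ee_rot"]).as_matrix()).round(4)[2])
im=manip.camera("scene");cv2.imwrite("pics/s14.png",cv2.resize(im[170:290,190:310],None,fx=5,fy=5,interpolation=cv2.INTER_CUBIC))
im=manip.camera("wrist");cv2.imwrite("pics/w14.png",cv2.resize(im[80:220,190:380],None,fx=4.2,fy=4.2,interpolation=cv2.INTER_CUBIC))
st()
```

```text
t 14.28 pos [ 566.8 -113.2   85.9] yaw_y 3.32 tilt 0.12 F [-0.53  1.25 -0.14] T [ 0.225  0.055 -0.042] w 8.9
[ 0.0012  0.0017 -1.    ]
t 14.38 pos [ 566.8 -113.2   85.9] yaw_y 3.32 tilt 0.12 F [-0.94  1.78  0.08] T [0.214 0.027 0.041] w 9.2
```

View pics/s14.png

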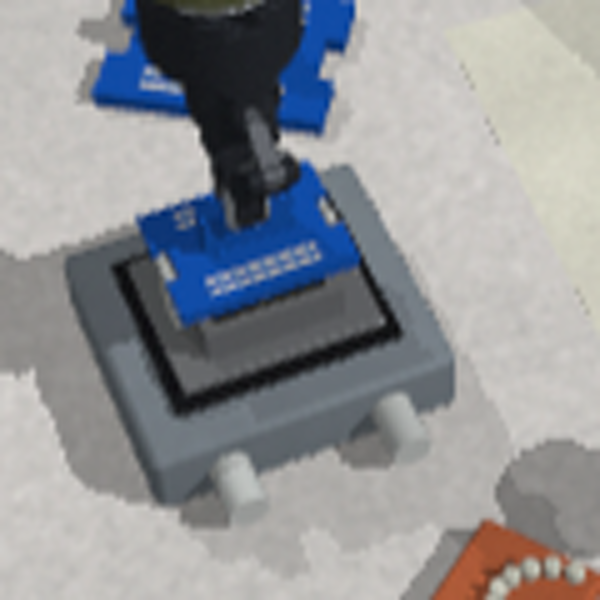

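View pics/w14.png

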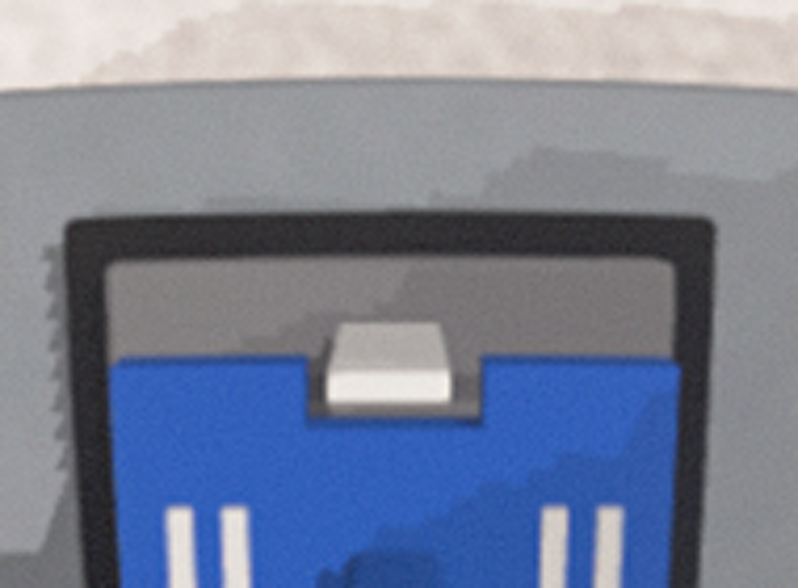

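Both hooks stand in the notches. In the wrist view the +y hook at (388,365) shows a gap of about 1.5 mm to the notch floor. A +y side force confirms light contact on the -y hook, so I'll shift +1 mm in tool x and continue.

Call:
step_arm:
  motion:
    - [1,-0.6,0,0,0,0]
    - [0,0,1,0,0,0]
    - [0,0,0,0,0,0]

```text
clock: 14.75
position: [0.5664, -0.1127, 0.0851]
ee_rot: [0.686, 0.727, 0.001, 0.001]
ft_force: [0.0, -0.1, 0.1]
grip_width: 0.106
```

Run:
```python
from h import *
o=st(); print((Ro.from_quat(o["ee_rot"]).as_matrix()).round(4)[2])
```

```text
t 14.75 pos [ 566.4 -112.7   85.1] yaw_y 3.29 tilt 0.14 F [ 0.04 -0.06  0.11] T [ 0.036 -0.05   0.031] w 9.1
[ 6.0e-04  2.4e-03 -1.0e+00]
```

Side force and moment vanished, so it is centred and touching lightly. Now pressing down step by step.

Call:
step_arm:
  motion:
    - [0,0,1,0,0,0]
    - [0,0,1,0,0,0]

```text
clock: 15.0
position: [0.5666, -0.1127, 0.0834]
ee_rot: [0.687, 0.727, 0.001, 0.001]
ft_force: [-1.1, 0.7, 2.9]
grip_width: 0.107
```

Call:
step_arm:
  motion:
    - [0,0,1,0,0,0]
    - [0,0,0,0,0,0]

```text
clock: 15.25
position: [0.5669, -0.1128, 0.0827]
ee_rot: [0.687, 0.727, 0.002, 0.001]
ft_force: [-0.8, 0.7, 3.5]
grip_width: 0.104
```

Call:
step_arm:
  motion:
    - [0,0,1,0,0,0]
    - [0,0,0,0,0,0]

```text
clock: 15.5
position: [0.5671, -0.1128, 0.0821]
ee_rot: [0.687, 0.727, 0.002, 0.001]
ft_force: [-1.8, 0.2, 4.3]
grip_width: 0.102
```

Call:
step_arm:
  motion:
    - [0,0,1.2,0,0,0]
    - [0,0,1.2,0,0,0]

```text
clock: 15.75
position: [0.5677, -0.1129, 0.0804]
ee_rot: [0.687, 0.727, 0.002, 0.002]
ft_force: [-1.8, 1.1, 8.5]
grip_width: 0.106
```

Run:
```python
from h import *
o=st(); print((Ro.from_quat(o["ee_rot"]).as_matrix()).round(4)[2]); plan([((.5665,-.1127,.080),3.3,1)],dec=1)
```

```text
t 15.75 pos [ 567.7 -112.9   80.4] yaw_y 3.29 tilt 0.31 F [-1.79  1.09  8.52] T [ 0.051  0.433 -0.008] w 9.1
[ 6.0e-04  5.5e-03 -1.0e+00]
1 rows; end [ 0.5665 -0.1127  0.08  ] yaw_y 3.29
[[0.3,-1.2,0.4,0.3,-0,-0]]
```

Call:
step_arm:
  motion:
    - [0.2,-1,1,0.3,0,0]
    - [0,0,1.2,0,0,0]

```text
clock: 16.0
position: [0.568, -0.1129, 0.0797]
ee_rot: [0.687, 0.727, 0.001, 0.001]
ft_force: [-2.8, 0.2, 10.5]
grip_width: 0.106
```

Run:
```python
from h import *
o=st(); print((Ro.from_quat(o["ee_rot"]).as_matrix()).round(4)[2]); plan([((.5665,-.1127,.078),3.3,1)],dec=1)
```

```text
t 16.0 pos [ 568.  -112.9   79.7] yaw_y 3.29 tilt 0.18 F [-2.77  0.19 10.52] T [ 0.096  0.752 -0.015] w 9.0
[ 5.0e-04  3.1e-03 -1.0e+00]
1 rows; end [ 0.5665 -0.1127  0.078 ] yaw_y 3.29
[[0.3,-1.5,1.7,0.2,-0,-0]]
```

Call:
step_arm:
  motion:
    - [0.2,-1.5,1.3,0.2,0,0]
    - [0.2,-1,1.3,0.1,0,0]

```text
clock: 16.25
position: [0.5678, -0.1128, 0.0793]
ee_rot: [0.686, 0.727, 0.001, 0.001]
ft_force: [-0.4, 0.3, 11.4]
grip_width: 0.105
```

Run:
```python
from h import *
o=st(); print((Ro.from_quat(o["ee_rot"]).as_matrix()).round(4)[2]); plan([((.5665,-.1127,.078),3.3,1)],dec=1)
```

```text
t 16.25 pos [ 567.8 -112.8   79.3] yaw_y 3.29 tilt 0.16 F [-0.41  0.32 11.44] T [ 0.116  0.221 -0.014] w 9.0
[ 1.0e-04  2.8e-03 -1.0e+00]
1 rows; end [ 0.5665 -0.1127  0.078 ] yaw_y 3.29
[[0.2,-1.3,1.3,0.2,-0,-0]]
```

Call:
step_arm:
  motion:
    - [0.2,-0.8,1.6,0.2,0,0]
    - [0,-0.3,1.7,0.1,0,0]

```text
clock: 16.5
position: [0.5677, -0.1126, 0.0768]
ee_rot: [0.686, 0.727, -0.0, 0.0]
ft_force: [0.0, 0.5, 2.7]
grip_width: 0.105
```

Run:
```python
from h import *
o=st(); print((Ro.from_quat(o["ee_rot"]).as_matrix()).round(4)[2]);
```

```text
t 16.5 pos [ 567.7 -112.6   76.8] yaw_y 3.31 tilt 0.0 F [0.05 0.54 2.71] T [ 0.071 -0.127  0.038] w 9.0
[-0.  0. -1.]
```

Force peaked at about 12.6 N and dropped to about 4 N, so the cover's ends have passed onto the barb tips. Continuing slowly.

Call:
step_arm:
  motion:
    - [0,-0.3,1.3,0,0,0]
    - [0,0,1.3,0,0,0]

```text
clock: 16.75
position: [0.5675, -0.1126, 0.0739]
ee_rot: [0.686, 0.727, -0.0, 0.0]
ft_force: [-0.4, -0.1, 2.6]
grip_width: 0.104
```

Call:
step_arm:
  motion:
    - [0,0,1.3,0,0,0]
    - [0,0,1.2,0,0,0]

```text
clock: 17.0
position: [0.5674, -0.1126, 0.0711]
ee_rot: [0.686, 0.727, -0.0, -0.0]
ft_force: [0.2, -0.4, 3.1]
grip_width: 0.108
```

Call:
step_arm:
  motion:
    - [0,0,1.2,0,0,0]
    - [0,0,0.8,0,0,0]

```text
clock: 17.25
position: [0.5668, -0.1127, 0.0684]
ee_rot: [0.686, 0.727, -0.001, -0.001]
ft_force: [-0.4, 0.4, 6.0]
grip_width: 0.102
```

Run:
```python
from h import *
o=st(); print((Ro.from_quat(o["ee_rot"]).as_matrix()).round(4)[2]); 
im=manip.camera("wrist");cv2.imwrite("pics/w15.png",cv2.resize(im[80:220,190:380],None,fx=4.2,fy=4.2,interpolation=cv2.INTER_CUBIC))
im=manip.camera("scene");cv2.imwrite("pics/s15.png",cv2.resize(im[170:290,190:310],None,fx=5,fy=5,interpolation=cv2.INTER_CUBIC))
st()
```

```text
t 17.25 pos [ 566.8 -112.7   68.4] yaw_y 3.3 tilt 0.08 F [-0.41  0.36  6.02] T [ 0.135  0.162 -0.015] w 8.8
[-0.     -0.0015 -1.    ]
t 17.35 pos [ 566.8 -112.7   68.7] yaw_y 3.3 tilt 0.08 F [-1.97  0.2   3.33] T [ 0.115  0.246 -0.008] w 9.0
```

View pics/w15.png

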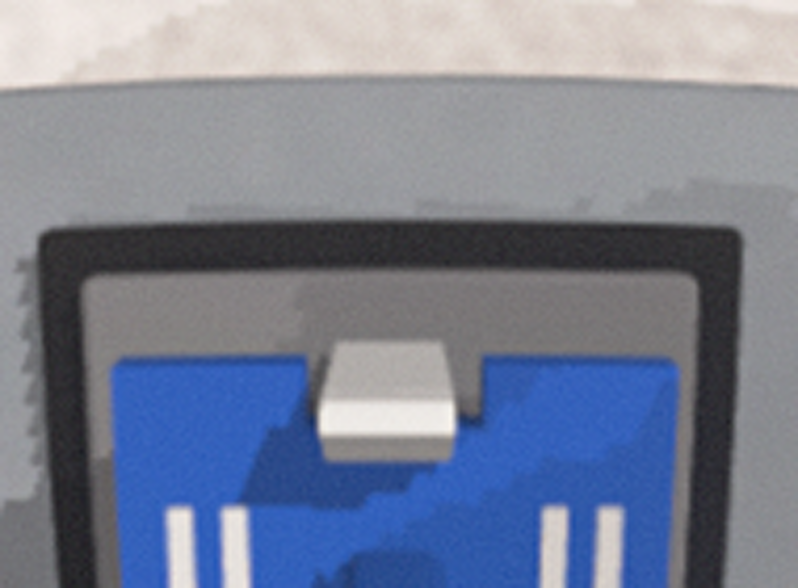

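View pics/s15.png

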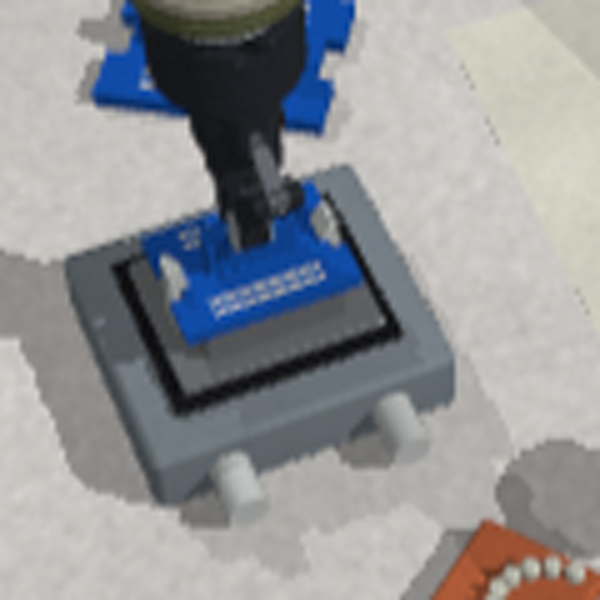

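The +y barb now overhangs the cover top at (388,450). I'll press a bit more to confirm the steady climb on the seat and that the other side is engaged.

Call:
step_arm:
  motion:
    - [0,0,1,0,0,0]

```text
clock: 17.48
position: [0.5668, -0.1127, 0.0681]
ee_rot: [0.686, 0.727, -0.0, -0.001]
ft_force: [-2.9, 0.9, 10.1]
grip_width: 0.106
```

Call:
step_arm:
  motion:
    - [0,0,1,0,0,0]

```text
clock: 17.6
position: [0.5669, -0.1127, 0.0678]
ee_rot: [0.687, 0.727, -0.0, -0.001]
ft_force: [-5.2, 1.6, 13.6]
grip_width: 0.101
```

Run:
```python
from h import *
o=st(); print((Ro.from_quat(o["ee_rot"]).as_matrix()).round(4)[2])
```

```text
t 17.6 pos [ 566.9 -112.7   67.8] yaw_y 3.29 tilt 0.07 F [-5.23  1.58 13.56] T [ 0.315  1.17  -0.028] w 8.6
[ 6.e-04 -1.e-03 -1.e+00]
```

Force climbs at about 12 N/mm (10.1→13.6 N over 0.3 mm), which is the head's rubber mount. The cover is therefore on the seat, level (tilt 0.07°), after about 11 mm of travel past the peak. Now I'll relax the load and open.

Call:
step_arm:
  motion:
    - [0,-0.5,-0.8,0,0,0]
    - [0,-0.3,-0.3,0,0,0]

```text
clock: 17.85
position: [0.5662, -0.1127, 0.0691]
ee_rot: [0.686, 0.727, -0.0, -0.0]
ft_force: [0.1, 0.5, -1.0]
grip_width: 0.103
```

Run:
```python
from h import *
o=st()
```

```text
t 17.85 pos [ 566.2 -112.7   69.1] yaw_y 3.3 tilt 0.05 F [ 0.06  0.48 -0.97] T [-0.028 -0.021  0.012] w 8.8
```

Call:
step_arm:
  motion:
    - [0,0,0,0,0,0]
    - [0,0,0,0,0,0]
    - [0,0,0,0,0,0]
    - [0,0,0,0,0,0]
  jaw: 40
  force: 30

```text
clock: 18.35
position: [0.5656, -0.1128, 0.0683]
ee_rot: [0.687, 0.727, -0.001, -0.001]
ft_force: [0.3, -0.2, -0.2]
grip_width: 0.471
```

Run:
```python
from h import *
o=st()
```

```text
t 18.35 pos [ 565.6 -112.8   68.3] yaw_y 3.29 tilt 0.11 F [ 0.28 -0.21 -0.19] T [-0.042 -0.005 -0.013] w 40.2
```

Call:
step_arm:
  motion:
    - [0,0,-10,0,0,0]
    - [0,0,-20,0,0,0]
    - [0,0,-40,0,0,0]
    - [-20,0,-40,0,0,0]
    - [-45,0,-15,0,0,0]
    - [-45,0,0,0,0,0]
    - [0,0,0,0,0,0]
    - [0,0,0,0,0,0]

```text
clock: 19.35
position: [0.5732, -0.2251, 0.203]
ee_rot: [0.686, 0.728, 0.0, 0.001]
ft_force: [1.4, -0.4, -0.6]
grip_width: 0.468
```

Run:
```python
from h import *
o=st(); np.savez("w16.npz",pos=o["position"],q=o["ee_rot"],**manip.camera_info("wrist"))
im=manip.camera("wrist");cv2.imwrite("pics/w16.png",cv2.resize(im[0:200,170:400],None,fx=3,fy=3,interpolation=cv2.INTER_CUBIC))
im=manip.camera("scene");cv2.imwrite("pics/s16.png",cv2.resize(im[170:290,190:310],None,fx=5,fy=5,interpolation=cv2.INTER_CUBIC)); cv2.imwrite("pics/s16f.png",im)
```

```text
t 19.35 pos [ 573.2 -225.1  203. ] yaw_y 3.43 tilt 0.14 F [ 1.39 -0.36 -0.55] T [ 0.035  0.027 -0.055] w 40.0
```

View pics/w16.png

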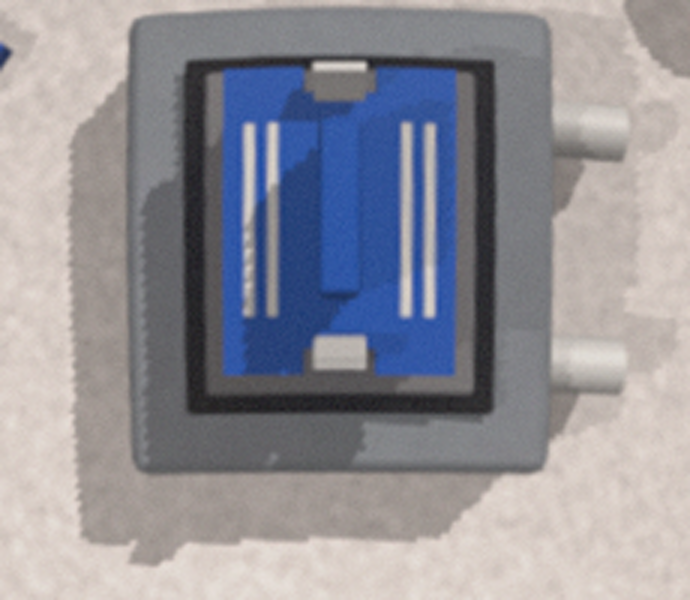

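View pics/s16.png

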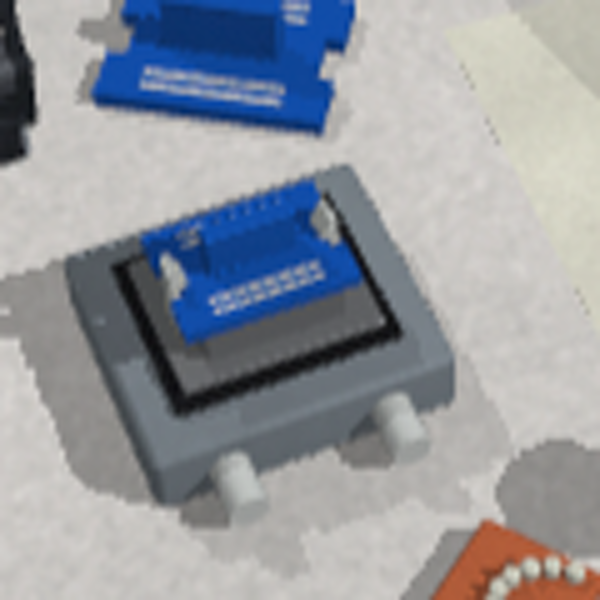

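View pics/s16f.png

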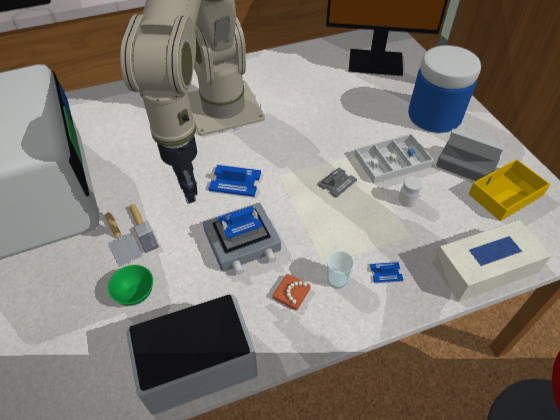

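Run:
```python
from h import *
d=dict(np.load("w11.npz"));R=Ro.from_quat(d["q"]).as_matrix()
a=(plane("wrist",np.array([[268.5,75],[268.5,88],[267,383],[267,423]])/3+[200,0],.102,d)-d["pos"])@R*1000
d=dict(np.load("w16.npz"));R=Ro.from_quat(d["q"]).as_matrix()
b=(plane("wrist",np.array([[340,61],[340,72],[340,335],[340,371]])/3+[170,0],.102,d)-d["pos"])@R*1000
for l in(a,b): print(l[:,:2].round(1).tolist(),"outer",l[0,0]-l[3,0],"inner",l[1,0]-l[2,0])
for z in(.0865,.0965):
  c=(plane("wrist",np.array([[222,68],[458,68],[456,375],[224,376]])/3+[170,0],z,d)-d["pos"])@R*1000; print(z,c[:,:2].round(1).tolist())
```

```text
[[144.5, 5.6], [140.9, 5.6], [62.7, 5.2], [52.2, 5.2]] outer 92.30485864485155 inner 78.22516612942415
[[156.9, 0.8], [153.5, 0.8], [75.3, 0.8], [64.8, 0.8]] outer 92.10403784676686 inner 78.21150069457545
0.0865 [[160.0, -34.8], [160.0, 36.4], [63.4, 36.0], [63.1, -34.5]]
0.0965 [[157.1, -33.6], [157.1, 35.2], [63.8, 34.9], [63.5, -33.3]]
```

Hook spacing is 92.1 mm across the outer edges, against 92.3 mm before the cover went on, so both hooks are upright again. With its top assumed at z = 86.5 mm (on the seat), the cover measures 97 × 71 mm, the right size. The gripper is clear, so I'm handing in.

Run:
```python
from h import *
print(manip.hand_in()); st()
```

```text
the job is handed in; nothing more can be done
None
the job is handed in; nothing more can be done
```

The blue 70 × 96 mm cover is on the housing with both hooks clicked over its ends, and the gripper is clear. I handed in at about 19.5 s on the robot clock.

- **Pressing:** I felt light first contact, shifted the cover about 1 mm to centre it, then pressed in small steps. The force peaked at about 12.6 N on the hook slopes and fell to about 4 N as the ends passed the barbs. It then climbed at about 12 N/mm once on the seat, where I stopped at about 15 N. These are readings at the end of each step, so brief peaks between them would not show.
- **Last checks:** Both barbs overhang the cover in the pictures. The distance across the hooks is 92.1 mm, against 92.3 mm before the cover went on, so both hooks are upright again. The cover measures 97 × 71 mm at seat height. In the final scene view the used cover and the other things look to be where they were, though I did not measure them.
- **What disagreed:** My first grasp closed on air above the rib. The camera views put the fingertips 23–30 mm short of the reported tool point, so I gripped about 25 mm lower. I felt no separate force drop for each hook. That both clicked rests on the level cover (tilt about 0.1°), the travel down to the seat and the final pictures.

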